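# Strip a hydraulic valve stack back into its stock trays

### The job

The tie bolts are already out of this hydraulic valve stack: strip it from the top down and put its four parts back into stock. Each part goes into the blue tray that already holds another of its kind, upright in the middle of the empty black rubber pad and parallel to its neighbour (either way round). Lower each part down rather than dropping it, do not tip any over, and leave the steel dish of bolts and the steel elbow fitting with the red cap where they are.

Things in the scene. Friction and masses are not known exactly. Their poses are not given: they have to be found in the camera images.
- valve_mid (a point): Directional valve, top of the stack: dark steel block 40 mm wide (x), 56 long (y), 46 high, with a black solenoid coil 36 mm wide out to 74 mm from the middle at +y (its underside 6 mm above the foot; grey plug on it, top 58 mm above the foot) and a steel cap out to 37 mm at -y. Point: centre of the block, 23 mm above its foot; z up. About 0.75 kg, balanced within 12 mm of this point.
- throttle_mid (a point): Twin throttle module, second from the top: bright steel block 40 mm wide (x) by 60 mm long (y) by 40 mm high, with a yellow adjuster knob (24 mm across) on a brass neck at each end, out to 57 mm from the middle. Point: centre of the block, 20 mm above its foot; z up. About 0.55 kg.
- relief_mid (a point): Pressure-relief module, third from the top: green block 40 mm wide (x) by 72 mm long (y) by 40 mm high, with one steel cartridge and red hand knob (28 mm across) on its -y end, out to 74 mm from the middle. Point: centre of the block, 20 mm above its foot; z up. About 0.6 kg.
- subplate_mid (a point): Subplate, bottom of the stack, standing loose on the bench: plain aluminium block 52 mm wide (x) by 100 mm long (y) by 30 mm high. Point: its centre, 15 mm above its foot; z up. About 0.35 kg. The four parts rest loose on one another, nearly in line (stack 156 mm high without the plug); all have flat sides to grip across x.
- valve_pad (a point): Top centre of the empty black rubber pad (64 x 110 mm in x, y; top 5 mm over the bench) in the fixed blue tray, 166 x 182 mm, that holds a directional valve (dark block with a black coil). +x points to the back, z up. From the pad's centre: the specimen 84 mm (+x, long axis y), open front 50 mm (-x, 5 mm lip), side walls 88 mm (y; 22 mm high, 32 mm in the rear half), back wall 112 mm (32 mm high).
- throttle_pad (a point): Top centre of the empty black rubber pad (64 x 110 mm in x, y; top 5 mm over the bench) in the fixed blue tray, 166 x 182 mm, that holds a twin throttle module (bright steel block with a yellow knob at each end). +x points to the back, z up. From the pad's centre: the specimen 84 mm (+x, long axis y), open front 50 mm (-x, 5 mm lip), side walls 88 mm (y; 22 mm high, 32 mm in the rear half), back wall 112 mm (32 mm high).
- relief_pad (a point): Top centre of the empty black rubber pad (64 x 110 mm in x, y; top 5 mm over the bench) in the fixed blue tray, 166 x 182 mm, that holds a relief module (green block with one red knob). +x points to the back, z up. From the pad's centre: the specimen 84 mm (+x, long axis y), open front 50 mm (-x, 5 mm lip), side walls 88 mm (y; 22 mm high, 32 mm in the rear half), back wall 112 mm (32 mm high).
- subplate_pad (a point): Top centre of the empty black rubber pad (64 x 110 mm in x, y; top 5 mm over the bench) in the fixed blue tray, 166 x 182 mm, that holds a subplate (plain aluminium block). +x points to the back, z up. From the pad's centre: the specimen 84 mm (+x, long axis y), open front 50 mm (-x, 5 mm lip), side walls 88 mm (y; 22 mm high, 32 mm in the rear half), back wall 112 mm (32 mm high).
- dish_mid (a point): Loose round steel dish, 80 mm across, 22 mm high, with the four tie bolts in it: leave it alone. Point: its centre, 11 mm above its foot.
- elbow_mid (a point): Loose steel elbow fitting standing on its hexagon, 34 mm across and 64 mm high, with a branch and red cap reaching 40 mm out on its -x side: leave it alone. Point: on its axis, 32 mm above its foot.
Mind the look-alikes: they are no part of the job. Leave any purple look-alike of the part that bears relief_mid alone. Leave any orange look-alike of the part that bears subplate_mid alone.

How it is judged (in metres and radians):
On the way, in this order (a step that is already met when the one before it is completed fails the run):
1. the directional valve stands released on the pad of its tray (horizontal distance between valve_mid and valve_pad below 0.015 m and z of valve_mid in the frame of valve_pad between 0.017 and 0.029 m and angle between the y axis of valve_mid and the y axis of valve_pad, either way round below 0.25 rad and angle between valve_mid's own z axis and vertical below 0.1 rad and contact force between the fingers and valve below 0.5 N), for 0.2 s.
2. then the throttle module stands released on the pad of its tray (horizontal distance between throttle_mid and throttle_pad below 0.015 m and z of throttle_mid in the frame of throttle_pad between 0.014 and 0.026 m and angle between the y axis of throttle_mid and the y axis of throttle_pad, either way round below 0.25 rad and angle between throttle_mid's own z axis and vertical below 0.1 rad and contact force between the fingers and throttle below 0.5 N), for 0.2 s.
3. then the relief module stands released on the pad of its tray (horizontal distance between relief_mid and relief_pad below 0.015 m and z of relief_mid in the frame of relief_pad between 0.014 and 0.026 m and angle between the y axis of relief_mid and the y axis of relief_pad, either way round below 0.25 rad and angle between relief_mid's own z axis and vertical below 0.1 rad and contact force between the fingers and relief below 0.5 N), for 0.2 s.
4. last the subplate lies released on the pad of its tray (horizontal distance between subplate_mid and subplate_pad below 0.015 m and z of subplate_mid in the frame of subplate_pad between 0.009 and 0.021 m and angle between the y axis of subplate_mid and the y axis of subplate_pad, either way round below 0.25 rad and angle between subplate_mid's own z axis and vertical below 0.1 rad and contact force between the fingers and subplate below 0.5 N), for 0.2 s.
At the end, for the whole second after the job is handed in: Each of the four parts stands upright (0.1 rad), released and at rest on the pad of the tray of its own kind: centre within 15 mm of the pad's middle, height within 6 mm of standing on it, long axis within 0.25 rad of the tray's y axis, either way round (all of step 1 and all of step 2 and all of step 3 and all of step 4 and linear speed of each of valve, throttle, relief, subplate below 0.02 m/s); the robot touches nothing.
It fails at once if a part of the stack is tipped by more than 0.5 rad (angle between any of valve_mid, throttle_mid, relief_mid, subplate_mid's own z axis and vertical above 0.5 rad).
It fails at once if the dish or the elbow is moved more than 15 mm (distance of any of dish_mid, elbow_mid from where it was at the start of the episode above 0.015 m).
It fails at once if a part is dropped: it falls at more than 0.5 m/s with no finger on it ((linear speed of valve above 0.5 m/s and contact force between the fingers and valve below 0.5 N) or (linear speed of throttle above 0.5 m/s and contact force between the fingers and throttle below 0.5 N) or (linear speed of relief above 0.5 m/s and contact force between the fingers and relief below 0.5 N) or (linear speed of subplate above 0.5 m/s and contact force between the fingers and subplate below 0.5 N)).
It also fails if it takes over 106 s, if anything falls off the work surface, if the arm or the gripper's body presses on something with over 40 N, if the wrist force passes 120 N, or if a joint passes its speed limit or range.

### The arm

A 6-joint arm with a two-finger parallel gripper is mounted at the origin on the work surface. World frame = base frame: x ahead of the robot, y to its left, z up, the work surface at z = 0. Lengths are in mm, angles in rad, forces in N, time in s.
With the tool pointing down it reaches from about 275 to 725 mm from the base axis. Payload 5.6 kg.
Tool frame: the origin (TCP) lies at the very end of the fingers, on their centre line; the grasp point (between the pads) lies bot.tcp_to_grasp behind it (bot.tcp_to_grasp is the distance from the TCP to the grasp point, in mm); z points along the fingers, y is the direction in which the jaws open and shut (so a half turn about z gives the same grasp; the last joint's range is limited). The gripper opens to 85 mm and grips with 20 to 120 N. Pads are 22 mm wide; open, the fingers measure 114 mm over their backs; the gripper's body (76 mm by 85 mm) begins 54 mm behind the grasp point. The pads swing forward as they close: fully open they stand 13 mm farther back than shut.
Start: joints at [1.451, 0.255, 0.108, 0, -1.424, -0.285], TCP at [216.582, 505.554, 231.283] pointing down, gripper open.
Joint ranges: [-2.95, 2.95], [-1.21, 1.97], [-1.09, 1.5], [-2.87, 1.71], [-2.94, -0.07], [-3.05, 3.05]. Speed limits (rad/s): [2.57, 2.57, 3.14, 3.14, 3.14, 3.14].

### API

Orientations are given as a 3x3 rotation matrix whose columns are the frame's x, y, z axes.
In Python, from rig import sensors, viewer, bot, models gives the robot as it stands.
- The arm moves only by the tool carry_out, never from a script. Its argument "steps" is a list of rows, each an object of numbers: "tx", "ty", "tz": the shift along the tool's x, y, z in cm; "spin": the turn about the tool's z in degrees; "grip": the opening in per cent of the stroke, from 0 (shut) to 100 (fully open). In form: [{"tx": .., "ty": .., "tz": .., "spin": .., "grip": ..}, ...]. A call has 1 to 5 rows; each row is the pose to reach, as a shift and turn from the pose measured when the call began, along the tool's axes at that moment; what a row does not reach only later rows make up. A row lasts 1/12 s, in which the tool goes at most 41.7 mm and 7.16 degrees, less where a joint would pass 70% of its speed; a pose out of reach is approached as far as the arm can. A call with a gripper value outside its range is refused whole. The fingers move at their own pace and stop on an object; "squeeze" is the grip in N (left out, the last holds). Time passes only in rows, so rows that repeat a pose let the fingers close. It gives the time, the measured TCP pose, the force and the opening at its end, in the units of the state.
- sensors.read_state(): the state, without advancing time (a new reading comes with each control period).
- viewer.snapshot(name): name is "scene" or "top"; returns (picture, depth): 420x560x3 uint8, blue, green, red; 420x560 float32, mm along the optical axis (not along the pixel's ray), 0 where there is no reading.
- viewer.camera_params(name): a dict with "fx", "fy", "cx", "cy" (pixels), "R" (3x3) and "t" (3): a world point X has camera coordinates R X + t. Camera axes: x right, y down, z forward; pixel columns grow to the right and rows downward; lengths in mm; the calibration is good to about 2 mm. A picture is of the moment at which its call begins. camera_params takes no time and is no camera call.
- bot.finish_job(): hands the job in, once; it reports no verdict.
Trained networks look in the newest picture that a camera, given by its name, has taken for a name from the list of things; names that differ only in an ending like _2 or _b are one class to them, and where a whole thing is asked for, a point or a joint stands for the part that bears it (a point fixed in the world has none). Each returns a list of dicts, best first, with "confidence" (0 to 1); they miss things now and then, are a little off and sometimes report something else, mostly with a low value. They report only what shows in the picture. A call takes as long as a camera call. They do not tell look-alikes from the thing itself.
- models.look_for(camera, target): "box" ([centre column, centre row, width, height] in pixels, round what is visible of it).
The state is a dict: "time": time; "q": joint angles; "dq": joint speeds; "effort": joint torques, N m; "tool_pos": TCP position; "ee_rot": TCP orientation; "wrist_force": force on the tool from outside, world axes, zero at the start; "torque": the same for the moment, N m; "opening": opening from 0.0 (shut) to 1.0 (fully open).
Only numpy, scipy, OpenCV 4.12 (cv2) and the standard library are available. Lean on these libraries where they do the work, as an engineer would, in place of code of your own. Each camera call takes 0.05 s, during which the arm holds its last target.

## Working session

There is one attempt and no reset: what is moved stays moved. The work goes in short steps, Python scripts to look and compute and a tool call to move; the robot and the scene stay as the last step left them, time stands still between calls to the robot, and variables do not carry over. Pictures are saved under pics/ and viewed, and the job is handed in when it is done.

Besides the shell and the picture viewer there is one more tool, called after "Emit:" as name(argument=value, ...) on one line, values as JSON. carry_out: Moves the arm, as the interface text tells. Its arguments: {"type":"object","properties":{"steps":{"type":"array"},"squeeze":{"type":"number"}},"required":["steps"]}

```bash
ls; mkdir -p pics
python3 - <<'E'
from rig import sensors, viewer, bot, models
import cv2,numpy as np
s=sensors.read_state(); print(s, bot.tcp_to_grasp)
for n in ("scene","top"):
    p,d=viewer.snapshot(n); cv2.imwrite(f"pics/{n}0.png",p); np.save(f"pics/{n}0.npy",d)
    c=viewer.camera_params(n); print(n,c)
E
```

```text
pics
{'time': 0.0, 'q': array([ 1.45060925e+00,  2.55779581e-01,  1.06980143e-01, -5.12070018e-04,
       -1.42388881e+00, -2.84626221e-01]), 'dq': array([ 3.61177295e-04,  3.06869104e-06, -1.50270418e-03, -1.94663644e-04,
        2.54720757e-05, -4.48247438e-04]), 'effort': array([-3.44764867e-04, -3.86630559e+01,  2.37941623e+01,  5.36480874e+00,
       -6.08469636e-03,  1.58568224e-05]), 'tool_pos': array([216.3395935 , 505.11636246, 230.36325808]), 'ee_rot': array([[ 9.19146248e-01, -3.93915781e-01, -7.29735009e-04],
       [-3.93916455e-01, -9.19144452e-01, -1.81751778e-03],
       [ 4.52170502e-05,  1.95801927e-03, -9.99998082e-01]]), 'wrist_force': array([-0.80762499, -0.66368693, -0.02831535]), 'torque': array([0.02197923, 0.00798181, 0.02920363]), 'opening': 0.9979790985076438} 18.700000000000003
scene {'fx': 463.60605509434754, 'fy': 463.60605509434754, 'cx': 284.40866553646663, 'cy': 202.12073092064858, 'R': array([[-0.26053284,  0.96539998,  0.01120338],
       [ 0.51173054,  0.14792233, -0.84631604],
       [-0.81869072, -0.21476001, -0.53256328]]), 't': array([ 122.31144164, -156.81218863, 1511.2109881 ])}
top {'fx': 387.1986290618023, 'fy': 387.1986290618023, 'cx': 282.6081400992998, 'cy': 211.13940234548133, 'R': array([[-1.60830678e-03, -9.99901615e-01,  1.39346526e-02],
       [-9.89524626e-01, -4.20238295e-04, -1.44363564e-01],
       [ 1.44355216e-01, -1.40208628e-02, -9.89426595e-01]]), 't': array([-13.22098806, 540.23804787, 924.30755144])}
```

View pics/scene0.png

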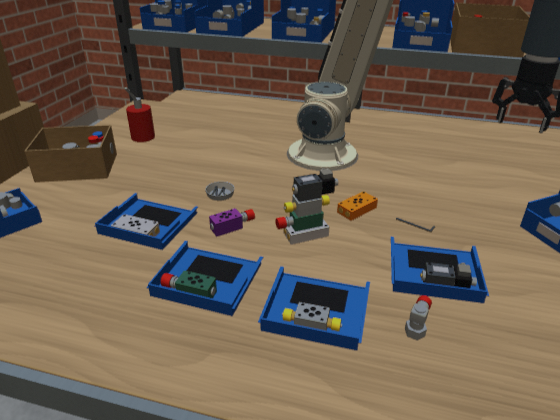

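View pics/top0.png

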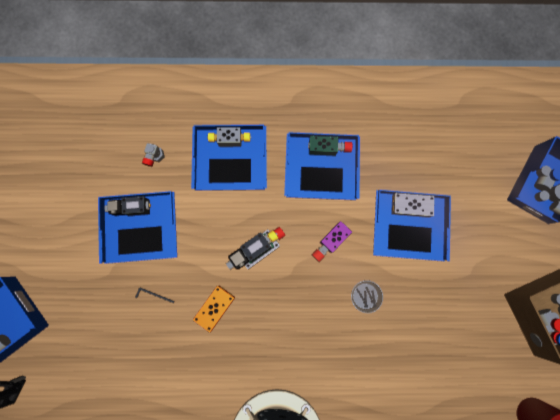

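The scene picture shows the stack at (308,205). The four trays run from left to right: subplate (147,220), relief (205,278), throttle (317,307), valve (437,270). In the top picture the stack is at (255,250), turned about 30°, and the pads are at valve (140,240), throttle (230,171), relief (322,180) and subplate (410,239). The purple (332,240) and orange (215,308) look-alikes, dish (367,296) and elbow (152,155) are clear of these.

```bash
cat > h.py <<'E'
import cv2,numpy as np
from rig import sensors, viewer, bot, models
def cloud(n,d):
    c=viewer.camera_params(n); v,u=np.mgrid[0:d.shape[0],0:d.shape[1]]
    P=np.stack([(u-c['cx'])/c['fx']*d,(v-c['cy'])/c['fy']*d,d],-1)
    W=(P-c['t'])@c['R']; W[d<=0]=np.nan; return W
def ray(n,u,v,z):
    c=viewer.camera_params(n); r=np.array([(u-c['cx'])/c['fx'],(v-c['cy'])/c['fy'],1])@c['R']
    o=-c['R'].T@c['t']; return o+r*(z-o[2])/r[2]
def proj(n,X):
    c=viewer.camera_params(n); p=c['R']@np.array(X)+c['t']; return p[0]/p[2]*c['fx']+c['cx'],p[1]/p[2]*c['fy']+c['cy']
def snap(n,tag=None):
    p,d=viewer.snapshot(n)
    if tag: cv2.imwrite(f"pics/{tag}.png",p)
    return p,d
E
python3 - <<'E'
from h import *
pads={'valve':{'top':(140,240),'scene':None},'throttle':{'top':(230,171)},'relief':{'top':(322,180)},'subplate':{'top':(410,239)}}
sc={'subplate':(158,214),'relief':(215,267),'throttle':(320,296),'valve':(433,257)}
for n in ('top','scene'):
    im=cv2.imread(f'pics/{n}0.png'); d=np.load(f'pics/{n}0.npy'); W=cloud(n,d)
    dark=(im.max(2)<45).astype(np.uint8)
    nl,lab=cv2.connectedComponents(dark,connectivity=4)
    for k in sc:
        u,v=pads[k]['top'] if n=='top' else sc[k]
        m=lab==lab[v,u]
        z=np.nanmedian(W[m][:,2])
        cs,_=cv2.findContours(m.astype(np.uint8),0,2); c=max(cs,key=len)[:,0]
        g=np.array([ray(n,a,b,5.)[:2] for a,b in c])
        (ce,sz,an)=cv2.minAreaRect(g.astype(np.float32))
        print(n,k,dark[v,u],m.sum(),'z',z.round(1),'c',np.round(ce,1),np.round(sz,1),round(an,1))
# stack
im=cv2.imread('pics/top0.png');d=np.load('pics/top0.npy');W=cloud('top',d)
sub=W[215:285,215:300]; 
for lo,hi in ((25,34),(60,75),(100,115),(145,160),(160,175)):
    m=(sub[...,2]>lo)&(sub[...,2]<hi); q=sub[m][:,:2].astype(np.float32)
    if len(q)>5: print('stack',lo,hi,len(q),np.median(sub[m][:,2]),cv2.minAreaRect(q))
cv2.imwrite('pics/topz.png',cv2.resize(im[205:290,200:310],None,fx=7,fy=7,interpolation=2))
im=cv2.imread('pics/scene0.png');cv2.imwrite('pics/scz.png',cv2.resize(im[160:250,260:350],None,fx=6.5,fy=6.5,interpolation=2))
E
```

```text
top subplate 1 920 z 4.4 c [ 475.7 -338.3] [104.   58.2] 85.2
top relief 1 880 z 4.6 c [ 630.2 -115.2] [104.6  58.3] 87.3
top throttle 1 880 z 4.6 c [652.6 124.8] [ 56.4 102.6] 0.1
top valve 1 979 z 4.9 c [471.4 348.7] [ 58.9 105.6] 4.7
scene subplate 1 484 z 5.0 c [ 477.3 -341.6] [105.   60.6] 85.4
scene relief 1 839 z 4.9 c [ 632.  -116.4] [107.5  61.9] 87.6
scene throttle 1 1038 z 5.0 c [654.2 122.9] [ 61.5 107.1] 0.7
scene valve 1 1056 z 6.3 c [494.  360.3] [106.8 130. ] 4.9
stack 25 34 153 29.44958771977029 ((446.50189208984375, 49.16801071166992), (51.693824768066406, 100.07759094238281), 36.16193389892578)
stack 60 75 86 64.22369346879441 ((454.5602722167969, 30.672569274902344), (37.93370819091797, 110.93740844726562), 50.37325668334961)
stack 100 115 37 101.17397558234607 ((451.4208068847656, 25.0566463470459), (31.903919219970703, 72.6832046508789), 74.9718017578125)
stack 145 160 613 155.5172690347632 ((435.2334289550781, 63.3310432434082), (39.90657043457031, 104.05879211425781), 34.79740524291992)
stack 160 175 147 167.1252164846999 ((430.4078063964844, 64.54301452636719), (29.276521682739258, 68.31800842285156), 34.25004959106445)
```

Run:
```python
from h import *
for n in ('top','scene'):
    for k in ('valve_mid','throttle_mid','relief_mid','subplate_mid'):
        snap(n); r=models.look_for(n,k); print(n,k,[(np.round(x['box'],0),round(x['confidence'],2)) for x in r[:4]])
```

```text
top valve_mid [(array([248., 253.,  43.,  37.]), 0.88)]
top throttle_mid [(array([272., 238.,  10.,  12.]), 0.46)]
top relief_mid [(array([333., 242.,  41.,  43.]), 0.96), (array([280., 238.,  13.,  18.]), 0.46), (array([138., 226.,  81.,  74.]), 0.31)]
top subplate_mid [(array([265., 248.,  36.,  41.]), 0.72), (array([212., 310.,  43.,  42.]), 0.64)]
scene valve_mid [(array([314., 185.,  49.,  32.]), 0.76)]
scene throttle_mid [(array([310., 207.,  48.,  19.]), 0.7), (array([305., 231.,  48.,  20.]), 0.26)]
scene relief_mid [(array([298., 224.,  54.,  19.]), 0.95), (array([231., 222.,  47.,  29.]), 0.68)]
scene subplate_mid [(array([357., 206.,  40.,  27.]), 0.68), (array([305., 235.,  48.,  20.]), 0.6)]
```

View pics/topz.png

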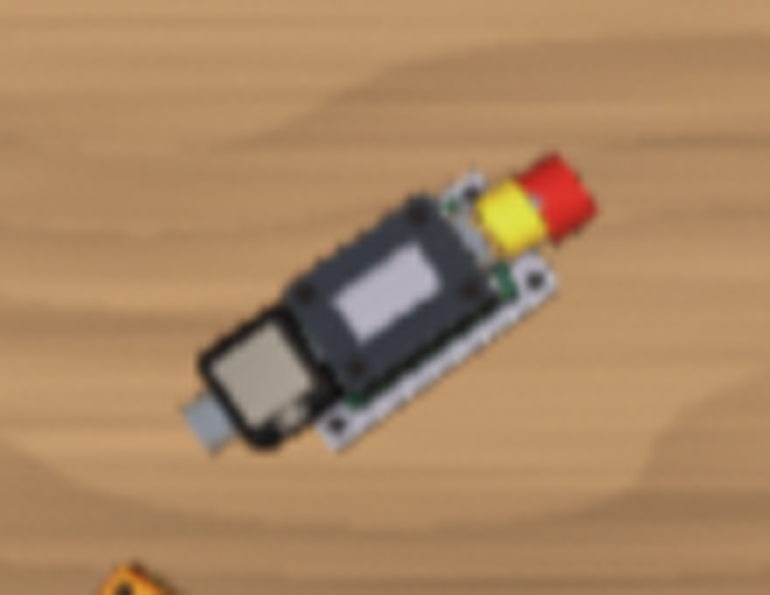

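View pics/scz.png

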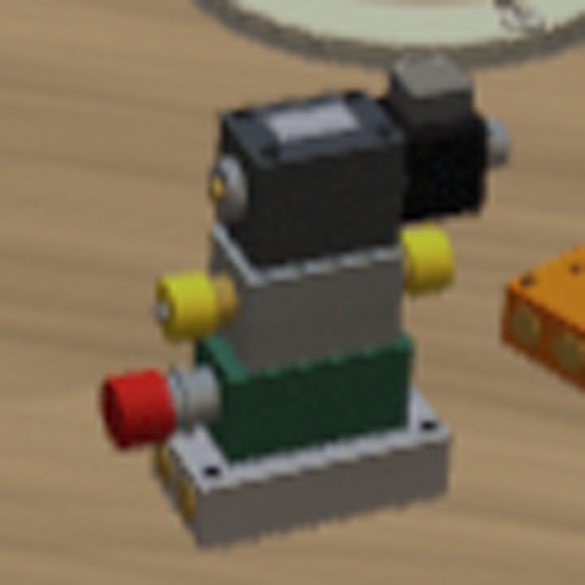

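Run:
```python
from h import *
th=np.radians(125.5)
print('label', ray('top',200+388/7,205+292/7,156))
parts={'valve':(448,45,110,156,-28,28,20,125),'thr':(448,45,70,110,-30,30,20,125.5),'rel':(447.5,46,30,70,-36,36,20,125.5),'sub':(446.5,48.5,0,30,-50,50,26,126.2)}
col={'valve':(0,255,255),'thr':(255,0,255),'rel':(255,255,0),'sub':(0,0,255)}
for n,(r0,r1,c0,c1) in {'top':(205,290,200,310),'scene':(160,250,260,350)}.items():
    im=cv2.imread(f'pics/{n}0.png'); s=6.5
    z=cv2.resize(im[r0:r1,c0:c1],None,fx=s,fy=s,interpolation=2)
    for k,(x,y,z0,z1,a,b,w,yaw) in parts.items():
        e=np.array([np.cos(np.radians(yaw)),np.sin(np.radians(yaw))]); f=np.array([e[1],-e[0]])
        for zz in ((z1,) if n=='top' else (z0,z1)):
            q=[proj(n,[*(np.array([x,y])+e*i+f*j),zz]) for i,j in ((a,-w),(b,-w),(b,w),(a,w))]
            q=(np.array(q)+.5-[c0,r0])*s
            cv2.polylines(z,[q.astype(int)],True,col[k],1)
    cv2.imwrite(f'pics/ov_{n}.png',z)
# scene cloud sides per band
d=np.load('pics/scene0.npy');im=cv2.imread('pics/scene0.png');W=cloud('scene',d)[160:250,260:350].reshape(-1,3)
for nme,lo,hi in(('sub',3,27),('rel',34,66),('thr',74,106),('val',114,152)):
    for yaw in (125.5,):
        e=np.array([np.cos(th),np.sin(th)]);f=np.array([e[1],-e[0]])
        m=(W[:,2]>lo)&(W[:,2]<hi)&(np.hypot(W[:,0]-448,W[:,1]-46)<70)
        q=W[m][:,:2]; s=(q-[448,46])@e; t=(q-[448,46])@f
        # long face: cluster at max t
        k=abs(t-np.percentile(t,95))<4
        pf=np.polyfit(s[k],t[k],1)
        print(nme,m.sum(),'long face t=%.1f n=%d slope %.1f deg s-range %.1f..%.1f'%(np.median(t[k]),k.sum(),np.degrees(pf[0]),s[k].min(),s[k].max()))
```

```text
label [445.7734556   46.75896484 156.        ]
sub 360 long face t=27.6 n=265 slope -0.4 deg s-range -49.2..49.9
rel 479 long face t=21.2 n=277 slope -0.2 deg s-range -36.4..35.5
thr 505 long face t=21.7 n=236 slope -0.0 deg s-range -30.7..29.8
val 590 long face t=20.1 n=383 slope -0.7 deg s-range -27.9..60.2
```

View pics/ov_top.png

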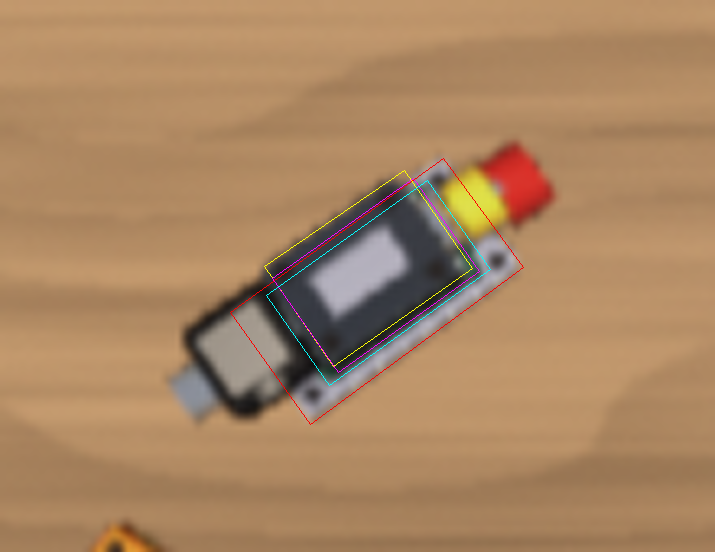

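View pics/ov_scene.png

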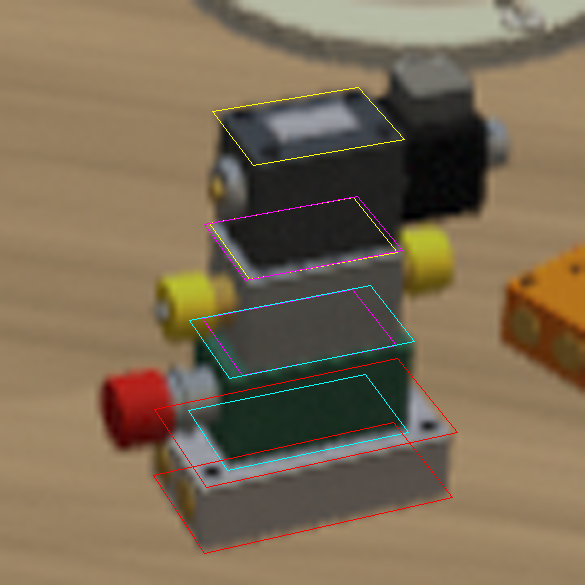

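```bash
cat >> h.py <<'E'
def plan(x,y,z,longdeg):
    s=sensors.read_state(); p=s['tool_pos'];R=s['ee_rot']
    tgt=longdeg-180  # desired yaw of tool x: tool y = yaw_x-90 must be perp. to long axis => yaw_x along long axis
    yaw=np.degrees(np.arctan2(R[1,0],R[0,0]))
    dy=(tgt-yaw+90)%180-90
    d=R.T@(np.array([x,y,z])-p)/10
    print('t=%.1f pos'%s['time'],p.round(1),'long %.1f'%((yaw)%180),'tilt %.2f'%np.degrees(np.arccos(-R[2,2])),'open %.3f'%s['opening'],'F',s['wrist_force'].round(1))
    print('tx %.2f ty %.2f tz %.2f spin %.1f'%(*d,-dy))
E
python3 -c "
from h import *
plan(447,46,200,125)"
```

```text
t=0.9 pos [216.6 505.5 231.3] long 156.8 tilt 0.00 open 1.001 F [-0.3 -0.4 -0.5]
tx 39.28 ty 33.17 tz 3.13 spin 31.8
```

Emit:
carry_out(steps=[{"tx": 3.2, "ty": 2.7, "tz": 0, "spin": 3, "grip": 100}, {"tx": 6.3, "ty": 5.4, "tz": 0, "spin": 8, "grip": 100}, {"tx": 9.5, "ty": 8.1, "tz": 0.5, "spin": 14, "grip": 100}, {"tx": 12.6, "ty": 10.8, "tz": 1, "spin": 20, "grip": 100}, {"tx": 15.8, "ty": 13.5, "tz": 1, "spin": 26, "grip": 100}])

```text
time: 1.32
tool_pos: [308.4, 317.5, 220.5]
ee_rot: [[0.65, -0.76, -0.001], [-0.76, -0.65, -0.001], [0.0, 0.001, -1.0]]
wrist_force: [1.5, -0.1, -0.3]
opening: 0.998
```

```bash
python3 -c "
from h import *
plan(447,46,200,125)"
```

```text
t=1.3 pos [308.4 317.5 220.5] long 130.5 tilt 0.06 open 0.998 F [ 1.5 -0.1 -0.3]
tx 29.64 ty 7.12 tz 2.06 spin 5.5
```

Emit:
carry_out(steps=[{"tx": 4, "ty": 1, "tz": 0, "spin": 2, "grip": 100}, {"tx": 8, "ty": 2, "tz": 0, "spin": 5.5, "grip": 100}, {"tx": 12, "ty": 3, "tz": 0, "spin": 5.5, "grip": 100}, {"tx": 16, "ty": 3.9, "tz": 0.5, "spin": 5.5, "grip": 100}, {"tx": 20, "ty": 4.8, "tz": 1, "spin": 5.5, "grip": 100}])

```text
time: 1.73
tool_pos: [402.6, 132.5, 211.2]
ee_rot: [[0.575, -0.818, 0.001], [-0.818, -0.575, 0.001], [0.0, -0.001, -1.0]]
wrist_force: [1.3, 0.4, -0.5]
opening: 0.997
```

```bash
python3 -c "
from h import *
plan(447,46,200,125)"
```

```text
t=1.7 pos [402.6 132.5 211.2] long 125.1 tilt 0.06 open 0.997 F [ 1.3  0.4 -0.5]
tx 9.64 ty 1.34 tz 1.12 spin 0.1
```

Emit:
carry_out(steps=[{"tx": 4, "ty": 0.6, "tz": 0.5, "spin": 0, "grip": 100}, {"tx": 7, "ty": 1, "tz": 1, "spin": 0, "grip": 100}, {"tx": 9, "ty": 1.3, "tz": 1.1, "spin": 0, "grip": 100}, {"tx": 9.6, "ty": 1.3, "tz": 1.1, "spin": 0, "grip": 100}, {"tx": 9.6, "ty": 1.3, "tz": 1.1, "spin": 0, "grip": 100}])

```text
time: 2.15
tool_pos: [447.5, 45.4, 200.0]
ee_rot: [[0.573, -0.82, 0.001], [-0.82, -0.573, 0.0], [0.0, -0.001, -1.0]]
wrist_force: [0.6, -0.0, 0.5]
opening: 1.001
```

Run:
```python
from h import *
plan(447,46,116,125)
p,d=snap('scene'); cv2.imwrite('pics/s1.png',cv2.resize(p[100:260,220:400],None,fx=3.3,fy=3.3))
p,d=snap('top'); cv2.imwrite('pics/t1.png',cv2.resize(p[170:330,170:350],None,fx=3.3,fy=3.3))
```

```text
t=2.1 pos [447.5  45.4 200. ] long 124.9 tilt 0.04 open 1.001 F [ 0.6 -0.   0.5]
tx -0.08 ty 0.02 tz 8.40 spin -0.1
```

View pics/s1.png

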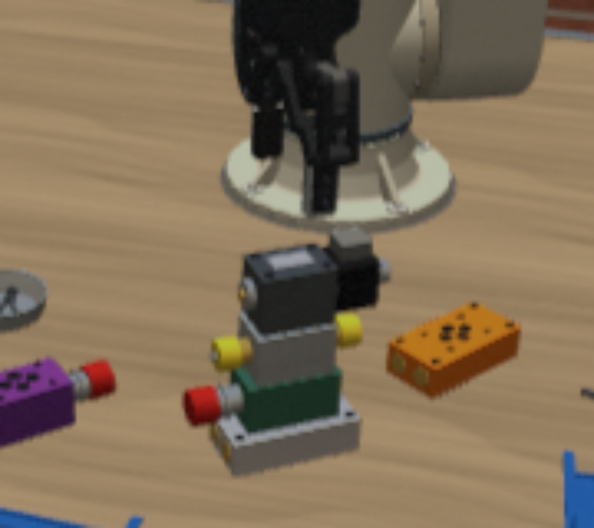

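View pics/t1.png

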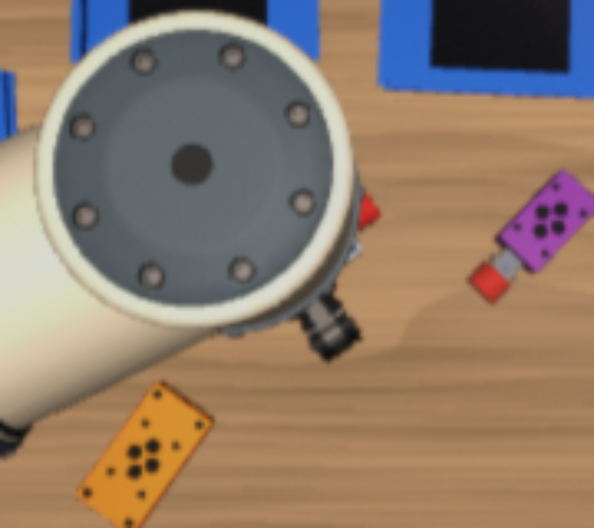

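The gripper hovers centred over the stack: fingers at (265,140) and (325,180) in the zoom, valve at (290,290). I'll lower now.

Emit:
carry_out(steps=[{"tx": 0, "ty": 0, "tz": 2.5, "spin": 0, "grip": 100}, {"tx": 0, "ty": 0, "tz": 5, "spin": 0, "grip": 100}, {"tx": 0, "ty": 0, "tz": 7, "spin": 0, "grip": 100}, {"tx": 0, "ty": 0, "tz": 8.2, "spin": 0, "grip": 100}, {"tx": 0, "ty": 0, "tz": 8.4, "spin": 0, "grip": 90}])

```text
time: 2.67
tool_pos: [445.2, 47.9, 114.3]
ee_rot: [[0.576, -0.817, -0.003], [-0.817, -0.576, 0.0], [-0.002, 0.002, -1.0]]
wrist_force: [-0.9, -0.4, 0.2]
opening: 0.904
```

Emit:
carry_out(steps=[{"tx": 0, "ty": 0, "tz": 0, "spin": 0, "grip": 70}, {"tx": 0, "ty": 0, "tz": 0, "spin": 0, "grip": 60}, {"tx": 0, "ty": 0, "tz": 0, "spin": 0, "grip": 52}, {"tx": 0, "ty": 0, "tz": 0, "spin": 0, "grip": 46}, {"tx": 0, "ty": 0, "tz": 0, "spin": 0, "grip": 35}], squeeze=60)

```text
time: 3.08
tool_pos: [445.9, 48.5, 115.5]
ee_rot: [[0.576, -0.817, -0.001], [-0.817, -0.576, 0.001], [-0.001, -0.0, -1.0]]
wrist_force: [-2.7, 2.2, 7.1]
opening: 0.464
```

Run:
```python
from h import *
plan(447,46,116,125)
p,d=snap('scene'); cv2.imwrite('pics/s2.png',cv2.resize(p[120:250,240:370],None,fx=4.5,fy=4.5))
```

```text
t=3.1 pos [445.9  48.5 115.5] long 125.2 tilt 0.07 open 0.464 F [-2.7  2.2  7.1]
tx 0.27 ty 0.05 tz -0.05 spin 0.2
```

View pics/s2.png

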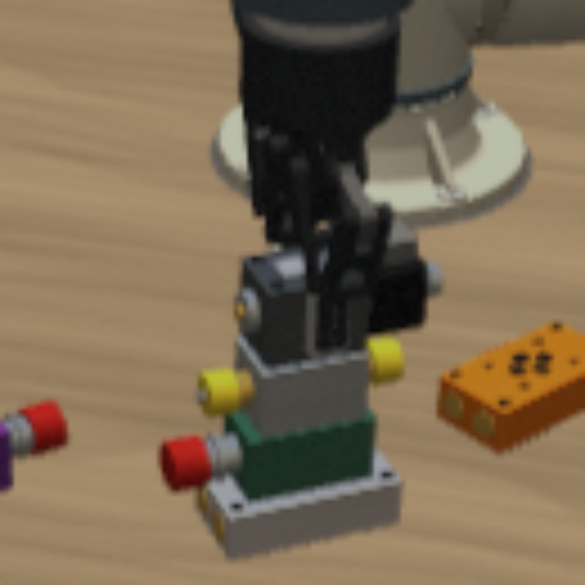

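Emit:
carry_out(steps=[{"tx": 0, "ty": 0, "tz": 0, "spin": 0, "grip": 30}, {"tx": 0, "ty": 0, "tz": 0, "spin": 0, "grip": 30}, {"tx": 0, "ty": 0, "tz": -0.5, "spin": 0, "grip": 30}, {"tx": 0, "ty": 0, "tz": -2, "spin": 0, "grip": 30}, {"tx": 0, "ty": 0, "tz": -4.5, "spin": 0, "grip": 30}], squeeze=80)

```text
time: 3.55
tool_pos: [442.8, 47.6, 157.6]
ee_rot: [[0.575, -0.818, -0.01], [-0.818, -0.575, -0.001], [-0.005, 0.008, -1.0]]
wrist_force: [0.5, -0.1, -7.2]
opening: 0.455
```

Run:
```python
from h import *
plan(472.5,347.5,160,94.7)
p,d=snap('scene'); cv2.imwrite('pics/s3.png',cv2.resize(p[120:250,240:370],None,fx=4.5,fy=4.5))
```

```text
t=3.5 pos [442.8  47.6 157.6] long 125.1 tilt 0.55 open 0.455 F [ 0.5 -0.1 -7.2]
tx -22.82 ty -19.68 tz -0.29 spin 30.4
```

View pics/s3.png

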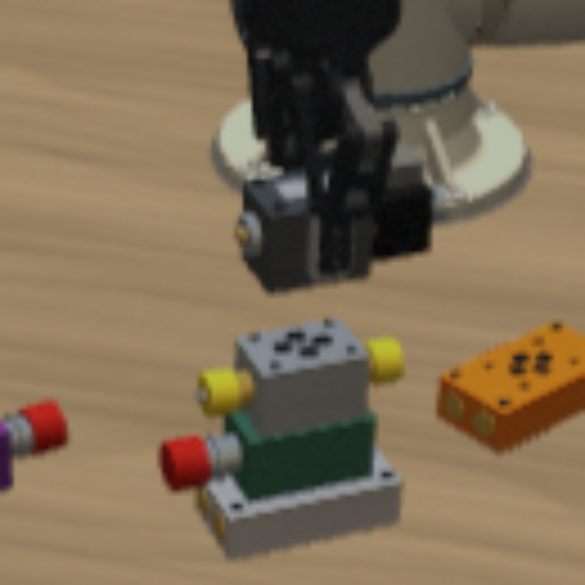

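Valve is clear of the throttle at (310,340) in the zoom, and the rest of the stack did not move. The pad sits a little towards the coil from the block's middle, so I'll measure that offset.

Run:
```python
from h import *
s=sensors.read_state(); print(s['tool_pos'])
p,d=snap('scene'); W=cloud('scene',d)
e=np.array([np.cos(np.radians(125)),np.sin(np.radians(125))]);f=np.array([e[1],-e[0]])
q=W.reshape(-1,3); r=q-s['tool_pos']; S=r[:,:2]@e;T=r[:,:2]@f
for lo,hi in((1,4),(4,10),(10,20),(36,40)):
    m=(abs(S)<60)&(abs(T)<40)&(r[:,2]>lo)&(r[:,2]<hi); 
    print(lo,hi,m.sum(),'S',np.round(np.percentile(S[m],[1,5,50,95,99]),1),'T',np.round(np.percentile(T[m],[1,5,50,95,99]),1))
m=(abs(S)<60)&(abs(T)<40)&(abs(T-20)<6)
h=np.histogram2d(S[m],r[m][:,2],bins=[np.arange(-40,70,6),np.arange(-20,50,5)])[0].astype(int); print(h)
```

```text
[446.94097317  48.00380546 164.60104175]
1 4 33 S [-31.4 -31.   -4.2  46.2  50.9] T [-7.6  0.9 19.5 26.6 27.2]
4 10 84 S [-31.4 -30.6  11.5  54.4  57.8] T [ 1.7  8.2 19.8 28.4 32.3]
10 20 168 S [-38.8 -36.1  -0.5  52.3  57.2] T [-1.4  5.7 19.4 33.2 34.9]
36 40 89 S [-31.5 -30.5  -7.3  53.4  55.7] T [-23.9 -19.1  13.7  34.3  35.1]
[[0 0 0 0 0 0 0 0 0 0 0 0 0]
 [0 0 0 4 4 5 2 5 4 3 5 3 2]
 [0 0 0 4 5 5 8 5 4 8 4 6 4]
 [0 0 0 4 5 6 4 5 6 4 4 9 4]
 [0 0 0 4 6 5 8 5 5 6 7 4 4]
 [0 0 0 4 2 0 1 3 2 2 2 2 0]
 [0 0 0 2 1 0 0 0 0 1 0 0 0]
 [0 0 0 2 2 0 0 0 0 0 0 0 0]
 [0 0 0 2 0 0 2 0 1 1 1 0 0]
 [0 0 0 4 5 5 4 4 3 5 1 0 0]
 [0 0 1 3 3 6 5 3 5 3 2 0 0]
 [0 0 0 0 1 6 4 6 4 6 1 4 0]
 [0 0 0 0 3 5 3 6 6 4 4 4 0]
 [0 0 0 0 2 3 4 5 5 6 7 5 1]
 [0 0 0 0 2 5 7 4 6 3 5 4 2]
 [0 0 0 0 3 4 5 4 4 5 5 6 1]
 [0 0 0 0 1 2 2 1 2 1 1 1 0]
 [0 0 0 0 0 0 0 0 0 0 0 0 0]]
```

```bash
python3 -c "
from h import *
plan(472.2,351.5,120,94.7)"
```

```text
t=3.6 pos [447.8  48.7 163.3] long 125.2 tilt 0.30 open 0.459 F [ 0.9  0.3 -5.8]
tx -23.34 ty -19.43 tz 4.41 spin 30.5
```

Emit:
carry_out(steps=[{"tx": -1.2, "ty": -1, "tz": 0, "spin": 1, "grip": 30}, {"tx": -3.6, "ty": -3, "tz": 0, "spin": 5, "grip": 30}, {"tx": -6, "ty": -5, "tz": 0, "spin": 9, "grip": 30}, {"tx": -8.4, "ty": -7, "tz": 0, "spin": 13, "grip": 30}, {"tx": -10.8, "ty": -9, "tz": 0, "spin": 17, "grip": 30}])

```text
time: 4.07
tool_pos: [457.9, 189.7, 161.8]
ee_rot: [[0.308, -0.951, 0.002], [-0.951, -0.308, 0.001], [-0.001, -0.002, -1.0]]
wrist_force: [0.3, -0.4, -7.1]
opening: 0.46
```

```bash
python3 -c "
from h import *
plan(472.2,351.5,120,94.7)"
```

```text
t=4.1 pos [457.9 189.7 161.8] long 107.9 tilt 0.12 open 0.460 F [ 0.3 -0.4 -7.1]
tx -14.95 ty -6.34 tz 4.20 spin 13.2
```

Emit:
carry_out(steps=[{"tx": -3, "ty": -1.3, "tz": 0, "spin": 4, "grip": 30}, {"tx": -6.5, "ty": -2.7, "tz": 0, "spin": 8, "grip": 30}, {"tx": -10, "ty": -4.2, "tz": 0.5, "spin": 11, "grip": 30}, {"tx": -13, "ty": -5.5, "tz": 1.5, "spin": 13, "grip": 30}, {"tx": -14.5, "ty": -6.2, "tz": 2.5, "spin": 13.2, "grip": 30}])

```text
time: 4.48
tool_pos: [471.4, 350.2, 134.2]
ee_rot: [[0.082, -0.997, -0.0], [-0.997, -0.082, 0.001], [-0.001, 0.0, -1.0]]
wrist_force: [0.2, -0.5, -7.9]
opening: 0.454
```

```bash
python3 -c "
from h import *
plan(472.2,351.5,60,94.7)"
```

```text
t=4.5 pos [471.4 350.2 134.2] long 94.7 tilt 0.07 open 0.454 F [ 0.2 -0.5 -7.9]
tx -0.12 ty -0.09 tz 7.42 spin 0.0
```

Emit:
carry_out(steps=[{"tx": -0.1, "ty": -0.1, "tz": 2, "spin": 0, "grip": 30}, {"tx": -0.1, "ty": -0.1, "tz": 4, "spin": 0, "grip": 30}, {"tx": -0.1, "ty": -0.1, "tz": 6, "spin": 0, "grip": 30}, {"tx": -0.1, "ty": -0.1, "tz": 7.4, "spin": 0, "grip": 30}, {"tx": -0.1, "ty": -0.1, "tz": 7.4, "spin": 0, "grip": 30}])

```text
time: 4.9
tool_pos: [469.1, 348.6, 54.1]
ee_rot: [[0.081, -0.997, -0.009], [-0.997, -0.081, -0.006], [0.005, 0.009, -1.0]]
wrist_force: [-0.3, -1.0, -8.7]
opening: 0.457
```

Run:
```python
from h import *
plan(472.2,351.5,12,94.7)
p,d=snap('scene'); cv2.imwrite('pics/s4.png',cv2.resize(p[190:310,370:500],None,fx=4.5,fy=4.5))
p,d=snap('top'); cv2.imwrite('pics/t4.png',cv2.resize(p[170:330,70:230],None,fx=3.3,fy=3.3))
plan(472.2,351.5,12,94.7)
```

```text
t=4.9 pos [469.1 348.6  54.1] long 94.6 tilt 0.62 open 0.457 F [-0.3 -1.  -8.7]
tx -0.29 ty -0.37 tz 4.21 spin -0.1
t=5.0 pos [471.7 350.5  58.7] long 94.7 tilt 0.16 open 0.455 F [ 0.7  0.4 -6.9]
tx -0.10 ty -0.07 tz 4.67 spin 0.0
```

View pics/s4.png

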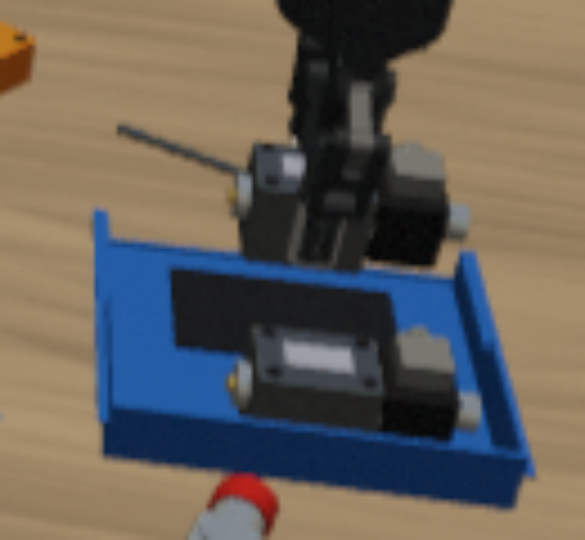

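View pics/t4.png

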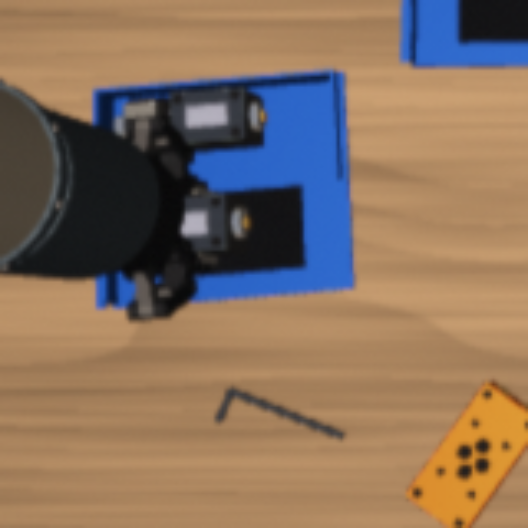

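Emit:
carry_out(steps=[{"tx": -0.1, "ty": -0.1, "tz": 1.2, "spin": 0, "grip": 30}, {"tx": -0.1, "ty": -0.1, "tz": 2.4, "spin": 0, "grip": 30}, {"tx": -0.1, "ty": -0.1, "tz": 3.4, "spin": 0, "grip": 30}, {"tx": -0.1, "ty": -0.1, "tz": 4, "spin": 0, "grip": 30}, {"tx": -0.1, "ty": -0.1, "tz": 4.1, "spin": 0, "grip": 30}])

```text
time: 5.42
tool_pos: [472.1, 351.0, 16.9]
ee_rot: [[0.082, -0.997, -0.004], [-0.997, -0.082, -0.003], [0.002, 0.004, -1.0]]
wrist_force: [-0.2, 0.3, -7.4]
opening: 0.461
```

Run:
```python
from h import *
p,d=snap('top'); cv2.imwrite('pics/t5.png',cv2.resize(p[170:330,70:230],None,fx=3.3,fy=3.3))
W=cloud('top',d)
s=sensors.read_state()
plan(472.2,351.5,11,94.7)
p,d=snap('scene'); cv2.imwrite('pics/s5.png',cv2.resize(p[190:310,370:500],None,fx=4.5,fy=4.5))
```

```text
t=5.5 pos [472.4 351.3  17.4] long 94.7 tilt 0.20 open 0.460 F [ 0.7 -0.4 -7.1]
tx -0.03 ty 0.02 tz 0.64 spin 0.0
```

View pics/t5.png

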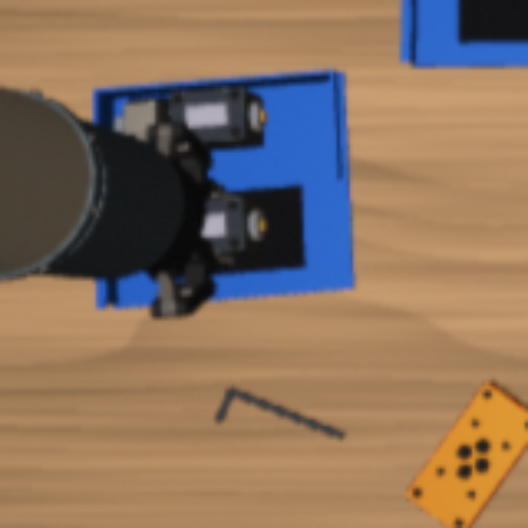

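View pics/s5.png

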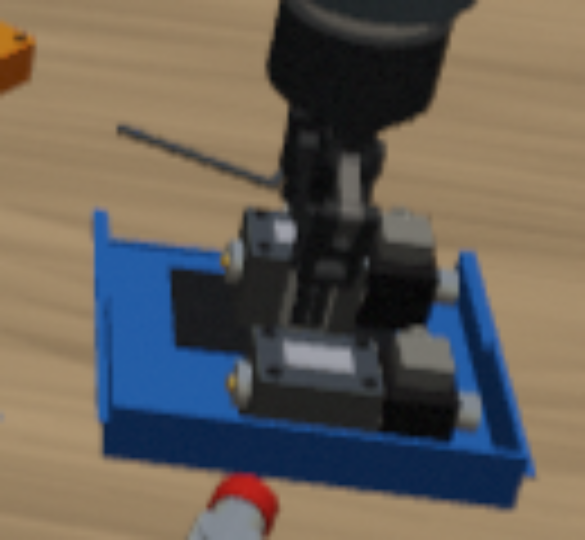

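Emit:
carry_out(steps=[{"tx": 0, "ty": 0, "tz": 0.2, "spin": 0, "grip": 30}, {"tx": 0, "ty": 0, "tz": 0.4, "spin": 0, "grip": 30}, {"tx": 0, "ty": 0, "tz": 0.6, "spin": 0, "grip": 30}, {"tx": 0, "ty": 0, "tz": 0.7, "spin": 0, "grip": 30}, {"tx": 0, "ty": 0, "tz": 0.7, "spin": 0, "grip": 30}])

```text
time: 5.93
tool_pos: [472.6, 351.5, 10.8]
ee_rot: [[0.082, -0.997, -0.002], [-0.997, -0.082, -0.002], [0.001, 0.002, -1.0]]
wrist_force: [-0.4, -0.4, -6.6]
opening: 0.458
```

Emit:
carry_out(steps=[{"tx": 0, "ty": 0, "tz": 0.05, "spin": 0, "grip": 30}, {"tx": 0, "ty": 0, "tz": 0.1, "spin": 0, "grip": 30}, {"tx": 0, "ty": 0, "tz": 0.15, "spin": 0, "grip": 30}, {"tx": 0, "ty": 0, "tz": 0.15, "spin": 0, "grip": 30}])

```text
time: 6.27
tool_pos: [472.7, 351.5, 10.7]
ee_rot: [[0.083, -0.997, -0.002], [-0.997, -0.083, -0.001], [0.001, 0.002, -1.0]]
wrist_force: [-4.2, -2.5, 3.1]
opening: 0.457
```

Force changed sign, so the valve is on the pad. Releasing gently.

Emit:
carry_out(steps=[{"tx": 0, "ty": 0, "tz": 0, "spin": 0, "grip": 47}, {"tx": 0, "ty": 0, "tz": 0, "spin": 0, "grip": 52}, {"tx": 0, "ty": 0, "tz": 0, "spin": 0, "grip": 60}, {"tx": 0, "ty": 0, "tz": 0, "spin": 0, "grip": 70}, {"tx": 0, "ty": 0, "tz": 0, "spin": 0, "grip": 70}])

```text
time: 6.68
tool_pos: [473.3, 351.9, 11.1]
ee_rot: [[0.083, -0.997, -0.0], [-0.997, -0.083, -0.0], [0.0, 0.001, -1.0]]
wrist_force: [0.3, -0.2, 0.2]
opening: 0.698
```

Emit:
carry_out(steps=[{"tx": 0, "ty": 0, "tz": -1.5, "spin": 0, "grip": 70}, {"tx": 0, "ty": 0, "tz": -4, "spin": 0, "grip": 70}, {"tx": 0, "ty": 0, "tz": -7, "spin": 0, "grip": 70}, {"tx": 0, "ty": 0, "tz": -10, "spin": 0, "grip": 70}, {"tx": 0, "ty": 0, "tz": -12, "spin": 0, "grip": 70}])

```text
time: 7.1
tool_pos: [474.4, 352.6, 134.5]
ee_rot: [[0.083, -0.997, 0.003], [-0.997, -0.083, 0.002], [-0.002, -0.003, -1.0]]
wrist_force: [0.7, 0.6, -0.3]
opening: 0.702
```

Run:
```python
from h import *
p,d=snap('scene'); cv2.imwrite('pics/s6.png',p)
W=cloud('scene',d)
# throttle in stack: front face & top
e=np.array([np.cos(np.radians(125.5)),np.sin(np.radians(125.5))]);f=np.array([e[1],-e[0]])
q=W.reshape(-1,3);c=np.array([447,47.]);S=(q[:,:2]-c)@e;T=(q[:,:2]-c)@f
for n,lo,hi in(('thr',76,104),('rel',36,66),('sub',4,26)):
    m=(abs(S)<55)&(abs(T-21)<9)&(q[:,2]>lo)&(q[:,2]<hi); k=m
    print(n,m.sum(),'S',np.percentile(S[m],[2,98]).round(1),'T',np.median(T[m]).round(1),'slope',np.degrees(np.polyfit(S[m],T[m],1)[0]).round(1))
m=(abs(S)<50)&(abs(T)<30)&(q[:,2]>107)&(q[:,2]<114); print('thr top',m.sum(),np.median(q[m][:,2]),cv2.minAreaRect(q[m][:,:2].astype(np.float32)))
plan(447,46,150,125)
```

```text
thr 303 S [-51.5  47.3] T 21.1 slope 0.2
rel 312 S [-48.5  32.3] T 21.0 slope 1.8
sub 289 S [-50.9  46.1] T 27.2 slope 1.6
thr top 253 109.89107852246282 ((450.2318115234375, 47.515602111816406), (41.603416442871094, 60.72035217285156), 36.015830993652344)
t=7.2 pos [476.1 353.9 138.4] long 94.8 tilt 0.57 open 0.704 F [1.7 0.4 3.9]
tx 30.43 ty 5.47 tz -1.37 spin -30.2
```

View pics/s6.png

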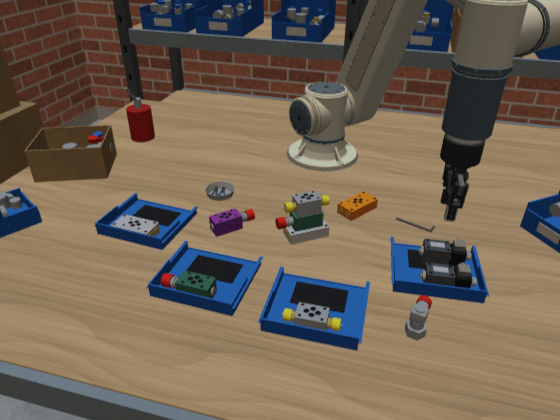

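Emit:
carry_out(steps=[{"tx": 3, "ty": 0.6, "tz": -1.5, "spin": -4, "grip": 100}, {"tx": 7, "ty": 1.3, "tz": -1.5, "spin": -10, "grip": 100}, {"tx": 11, "ty": 2, "tz": -1.5, "spin": -16, "grip": 100}, {"tx": 15, "ty": 2.7, "tz": -1.5, "spin": -22, "grip": 100}, {"tx": 15, "ty": 2.7, "tz": -1.5, "spin": -28, "grip": 100}])

```text
time: 7.57
tool_pos: [460.4, 196.9, 152.7]
ee_rot: [[0.543, -0.839, 0.007], [-0.839, -0.543, 0.005], [-0.0, -0.009, -1.0]]
wrist_force: [-0.4, 0.4, 0.5]
opening: 1.002
```

Run:
```python
from h import *
p,d=snap('top','t7'); 
plan(449,48.5,150,126)
W=cloud('top',d); m=(W[...,2]>43)&(W[...,2]<57)&(W[...,0]<510)&(W[...,0]>420)&(W[...,1]>300)&(W[...,1]<430)
print('valve',m.sum(),cv2.minAreaRect(W[m][:,:2].astype(np.float32)))
m=(W[...,2]>106)&(W[...,2]<116)&(W[...,0]<500)&(W[...,0]>400)&(W[...,1]>0)&(W[...,1]<90)
print('thr',m.sum(),cv2.minAreaRect(W[m][:,:2].astype(np.float32)))
```

```text
t=7.6 pos [461.3 199.2 152.9] long 123.3 tilt 0.61 open 0.999 F [ 0.3 -0.2  0.1]
tx 11.93 ty 9.30 tz 0.18 spin -2.7
valve 0 ((0.0, 0.0), (0.0, 0.0), 0.0)
thr 461 ((447.30853271484375, 48.66111755371094), (40.09922790527344, 59.77606964111328), 35.657867431640625)
```

View pics/t7.png

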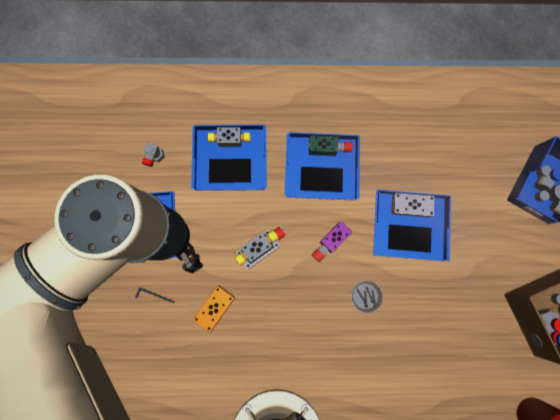

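The top picture shows the throttle module at (258,247), with the stack undisturbed. The arm hides the valve tray for now.

Emit:
carry_out(steps=[{"tx": 2.5, "ty": 1.9, "tz": 0, "spin": -2.6, "grip": 100}, {"tx": 5.5, "ty": 4.3, "tz": 0, "spin": -2.6, "grip": 100}, {"tx": 8.5, "ty": 6.7, "tz": 0, "spin": -2.6, "grip": 100}, {"tx": 11, "ty": 8.6, "tz": 0, "spin": -2.6, "grip": 100}, {"tx": 11.9, "ty": 9.3, "tz": 0, "spin": -2.6, "grip": 100}])

```text
time: 8.03
tool_pos: [448.5, 46.3, 151.9]
ee_rot: [[0.583, -0.813, 0.009], [-0.813, -0.583, 0.006], [0.0, -0.011, -1.0]]
wrist_force: [-0.5, -0.5, -0.5]
opening: 0.998
```

Emit:
carry_out(steps=[{"tx": 0, "ty": 0, "tz": 0, "spin": 0, "grip": 100}, {"tx": 0, "ty": 0, "tz": 0, "spin": 0, "grip": 100}])

```text
time: 8.2
tool_pos: [448.9, 46.4, 152.0]
ee_rot: [[0.581, -0.814, 0.009], [-0.814, -0.58, 0.006], [0.0, -0.011, -1.0]]
wrist_force: [0.1, -0.4, 0.1]
opening: 1.0
```

Run:
```python
from h import *
p,d=snap('top','t8'); 
plan(448.8,48.1,75.5,126)
W=cloud('top',d); m=(W[...,2]>43)&(W[...,2]<57)&(W[...,0]<510)&(W[...,0]>420)&(W[...,1]>300)&(W[...,1]<430)
print('valve',m.sum(),np.median(W[m][:,2]),cv2.minAreaRect(W[m][:,:2].astype(np.float32)))
cv2.imwrite('pics/t8z.png',cv2.resize(p[180:270,90:190],None,fx=5,fy=5))
```

```text
t=8.2 pos [449.  47. 152.] long 125.6 tilt 0.65 open 0.999 F [ 0.6  0.  -0.4]
tx -0.10 ty 0.04 tz 7.65 spin -0.4
valve 312 50.67433359137763 ((472.5352478027344, 366.9711608886719), (36.52798080444336, 90.01170349121094), 8.811358451843262)
```

View pics/t8z.png

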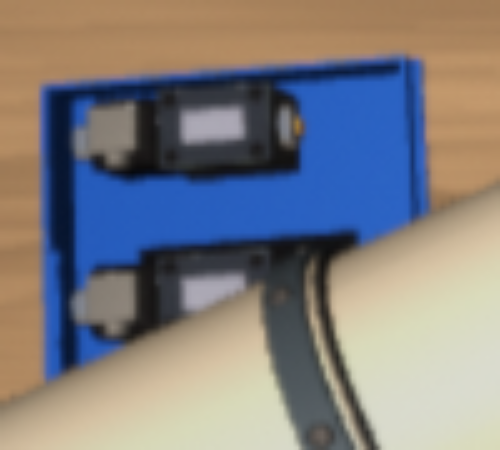

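Valve in its tray lines up with the specimen above it: both coils start at column ~155 in the zoom. Descending on the throttle.

Emit:
carry_out(steps=[{"tx": -0.1, "ty": 0, "tz": 2, "spin": 0, "grip": 100}, {"tx": -0.1, "ty": 0, "tz": 4.5, "spin": 0, "grip": 100}, {"tx": -0.1, "ty": 0, "tz": 6.3, "spin": 0, "grip": 100}, {"tx": -0.1, "ty": 0, "tz": 7.3, "spin": 0, "grip": 90}, {"tx": -0.1, "ty": 0, "tz": 7.6, "spin": 0, "grip": 80}])

```text
time: 8.67
tool_pos: [448.2, 49.3, 73.9]
ee_rot: [[0.582, -0.813, 0.006], [-0.813, -0.582, 0.005], [-0.001, -0.008, -1.0]]
wrist_force: [-0.4, 0.2, -0.4]
opening: 0.809
```

Emit:
carry_out(steps=[{"tx": 0, "ty": 0, "tz": 0, "spin": 0, "grip": 65}, {"tx": 0, "ty": 0, "tz": 0, "spin": 0, "grip": 55}, {"tx": 0, "ty": 0, "tz": 0, "spin": 0, "grip": 49}, {"tx": 0, "ty": 0, "tz": 0, "spin": 0, "grip": 40}, {"tx": 0, "ty": 0, "tz": 0, "spin": 0, "grip": 30}])

```text
time: 9.08
tool_pos: [447.7, 49.1, 74.7]
ee_rot: [[0.582, -0.813, 0.005], [-0.813, -0.582, 0.005], [-0.001, -0.007, -1.0]]
wrist_force: [-5.7, -1.1, 5.7]
opening: 0.457
```

Run:
```python
from h import *
plan(448.8,48.1,75.5,126)
p,d=snap('scene'); cv2.imwrite('pics/s9.png',cv2.resize(p[140:250,240:370],None,fx=4.5,fy=4.5))
```

```text
t=9.1 pos [447.7  49.1  74.7] long 125.6 tilt 0.41 open 0.457 F [-5.7 -1.1  5.7]
tx 0.15 ty -0.03 tz -0.08 spin -0.4
```

View pics/s9.png

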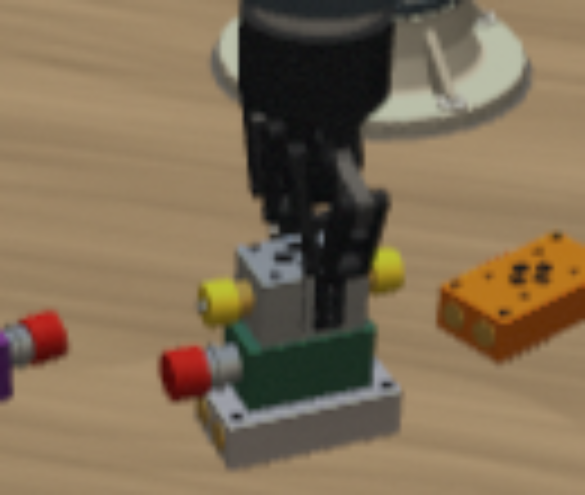

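Emit:
carry_out(steps=[{"tx": 0, "ty": 0, "tz": 0, "spin": 0, "grip": 30}, {"tx": 0, "ty": 0, "tz": -0.5, "spin": 0, "grip": 30}, {"tx": 0, "ty": 0, "tz": -2, "spin": 0, "grip": 30}, {"tx": 0, "ty": 0, "tz": -4, "spin": 0, "grip": 30}, {"tx": 0, "ty": 0, "tz": -5, "spin": 0, "grip": 30}])

```text
time: 9.55
tool_pos: [448.1, 49.2, 126.4]
ee_rot: [[0.582, -0.813, 0.007], [-0.813, -0.582, 0.006], [-0.0, -0.009, -1.0]]
wrist_force: [0.8, -0.2, -6.1]
opening: 0.456
```

Run:
```python
from h import *
p,d=snap('scene'); cv2.imwrite('pics/s10.png',cv2.resize(p[120:250,240:370],None,fx=4.5,fy=4.5))
s=sensors.read_state(); W=cloud('scene',d)
e=np.array([np.cos(np.radians(125.6)),np.sin(np.radians(125.6))]);f=np.array([e[1],-e[0]])
r=W.reshape(-1,3)-s['tool_pos'];S=r[:,:2]@e;T=r[:,:2]@f
m=(abs(T-21)<4)&(abs(S)<45)
print(np.histogram2d(S[m],r[m][:,2],bins=[np.arange(-45,46,3),np.arange(-10,45,5)])[0].astype(int)[:12])
plan(653.4,127,120,90.4)
```

```text
[[0 0 0 0 0 0 0 0 0 0]
 [0 0 0 0 0 0 0 0 0 0]
 [0 0 0 0 0 0 0 0 0 0]
 [0 0 0 0 0 0 1 1 0 0]
 [0 2 3 3 2 2 2 1 0 0]
 [1 1 2 1 4 2 1 3 1 0]
 [0 1 2 2 3 2 3 2 2 0]
 [0 1 3 3 2 2 2 2 3 0]
 [0 3 1 4 1 3 3 2 1 1]
 [0 3 2 2 2 1 1 3 1 0]
 [0 2 2 2 2 1 2 2 3 0]
 [0 1 4 2 3 2 5 4 3 2]]
t=9.6 pos [449.2  49.4 127.9] long 125.6 tilt 0.70 open 0.456 F [ 1.   0.2 -4.4]
tx 5.59 ty -21.11 tz 1.05 spin 35.2
```

View pics/s10.png

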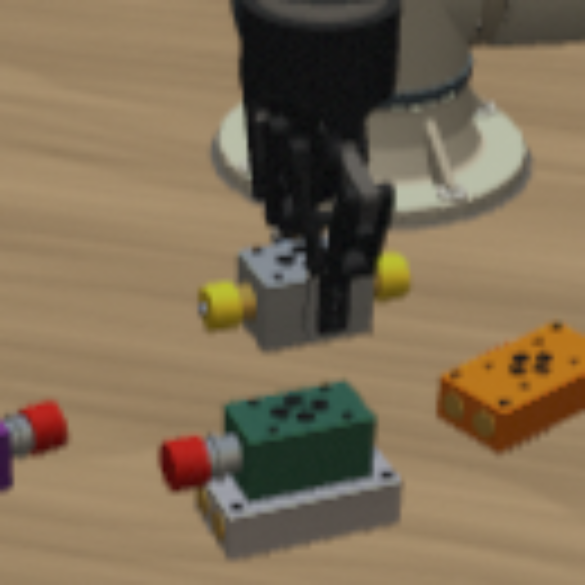

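Throttle lifted clean and level; relief and subplate did not move.

Emit:
carry_out(steps=[{"tx": 0.4, "ty": -1.5, "tz": 0, "spin": 3, "grip": 30}, {"tx": 1.2, "ty": -4.5, "tz": 0, "spin": 9, "grip": 30}, {"tx": 2.1, "ty": -8, "tz": 0, "spin": 15, "grip": 30}, {"tx": 3, "ty": -11.5, "tz": 0, "spin": 21, "grip": 30}, {"tx": 4, "ty": -15, "tz": 0, "spin": 27, "grip": 30}])

```text
time: 10.02
tool_pos: [595.1, 105.0, 128.4]
ee_rot: [[0.145, -0.989, 0.009], [-0.989, -0.145, 0.007], [-0.005, -0.009, -1.0]]
wrist_force: [-0.3, 0.7, -6.5]
opening: 0.456
```

```bash
python3 -c "
from h import *
plan(653.4,127.3,120,90.4)"
```

```text
t=10.0 pos [595.1 105.  128.4] long 98.3 tilt 0.62 open 0.456 F [-0.3  0.7 -6.5]
tx -1.36 ty -6.08 tz 0.91 spin 7.9
```

Emit:
carry_out(steps=[{"tx": -0.7, "ty": -3, "tz": 0, "spin": 4, "grip": 30}, {"tx": -1.1, "ty": -4.8, "tz": 0.4, "spin": 7.9, "grip": 30}, {"tx": -1.3, "ty": -5.8, "tz": 0.8, "spin": 7.9, "grip": 30}, {"tx": -1.4, "ty": -6.1, "tz": 0.9, "spin": 7.9, "grip": 30}, {"tx": -1.4, "ty": -6.1, "tz": 0.9, "spin": 7.9, "grip": 30}])

```text
time: 10.43
tool_pos: [653.0, 127.9, 117.5]
ee_rot: [[0.007, -1.0, 0.005], [-1.0, -0.007, 0.006], [-0.006, -0.005, -1.0]]
wrist_force: [0.1, -0.5, -7.1]
opening: 0.457
```

```bash
python3 -c "
from h import *
plan(653.4,127.3,18,90.4)"
```

```text
t=10.4 pos [653.  127.9 117.5] long 90.4 tilt 0.44 open 0.457 F [ 0.1 -0.5 -7.1]
tx 0.12 ty 0.01 tz 9.95 spin 0.0
```

Emit:
carry_out(steps=[{"tx": 0.1, "ty": 0, "tz": 2, "spin": 0, "grip": 30}, {"tx": 0.1, "ty": 0, "tz": 4.5, "spin": 0, "grip": 30}, {"tx": 0.1, "ty": 0, "tz": 6.5, "spin": 0, "grip": 30}, {"tx": 0.1, "ty": 0, "tz": 7.7, "spin": 0, "grip": 30}, {"tx": 0.1, "ty": 0, "tz": 8, "spin": 0, "grip": 30}])

```text
time: 10.85
tool_pos: [650.6, 126.6, 34.4]
ee_rot: [[0.007, -1.0, -0.001], [-1.0, -0.007, 0.005], [-0.005, 0.001, -1.0]]
wrist_force: [-0.3, -0.6, -6.1]
opening: 0.459
```

Run:
```python
from h import *
p,d=snap('top'); cv2.imwrite('pics/t11.png',cv2.resize(p[110:210,180:280],None,fx=5,fy=5))
p,d=snap('scene'); cv2.imwrite('pics/s11.png',cv2.resize(p[230:350,255:375],None,fx=4.5,fy=4.5))
plan(653.4,127.3,10.5,90.4)
```

```text
t=10.9 pos [652.6 127.1  37.2] long 90.4 tilt 0.37 open 0.454 F [-0.5  0.5 -7. ]
tx -0.01 ty -0.07 tz 2.67 spin 0.0
```

View pics/t11.png

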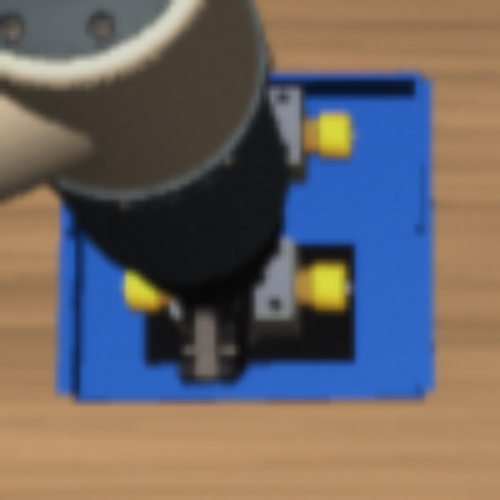

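View pics/s11.png

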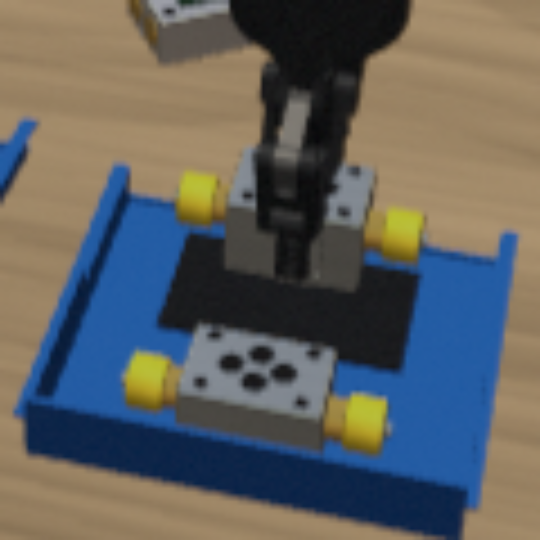

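Throttle hangs over its pad, lined up with the specimen (same columns in the top zoom, right knobs both at ~332). Lowering.

Emit:
carry_out(steps=[{"tx": 0, "ty": 0, "tz": 0.8, "spin": 0, "grip": 30}, {"tx": 0, "ty": 0, "tz": 1.5, "spin": 0, "grip": 30}, {"tx": 0, "ty": 0, "tz": 2, "spin": 0, "grip": 30}, {"tx": 0, "ty": -0.1, "tz": 2.4, "spin": 0, "grip": 30}, {"tx": 0, "ty": -0.1, "tz": 2.5, "spin": 0, "grip": 30}])

```text
time: 11.37
tool_pos: [653.3, 127.0, 11.3]
ee_rot: [[0.007, -1.0, 0.002], [-1.0, -0.007, 0.005], [-0.005, -0.002, -1.0]]
wrist_force: [-0.0, 0.9, -6.3]
opening: 0.458
```

Emit:
carry_out(steps=[{"tx": 0, "ty": 0, "tz": 0, "spin": 0, "grip": 30}, {"tx": 0, "ty": 0, "tz": 0.05, "spin": 0, "grip": 30}, {"tx": 0, "ty": 0, "tz": 0.1, "spin": 0, "grip": 30}])

```text
time: 11.62
tool_pos: [653.6, 127.1, 10.5]
ee_rot: [[0.008, -1.0, 0.003], [-1.0, -0.008, 0.005], [-0.005, -0.003, -1.0]]
wrist_force: [-0.2, -0.1, -5.7]
opening: 0.455
```

Emit:
carry_out(steps=[{"tx": 0, "ty": 0, "tz": 0.05, "spin": 0, "grip": 30}, {"tx": 0, "ty": 0, "tz": 0.1, "spin": 0, "grip": 30}, {"tx": 0, "ty": 0, "tz": 0.12, "spin": 0, "grip": 30}])

```text
time: 11.87
tool_pos: [653.9, 127.2, 9.9]
ee_rot: [[0.008, -1.0, 0.004], [-1.0, -0.008, 0.005], [-0.005, -0.004, -1.0]]
wrist_force: [-1.2, 0.6, -3.5]
opening: 0.456
```

Contact has begun (−5.7 to −3.5 N). I'll go a touch lower and release.

Emit:
carry_out(steps=[{"tx": 0, "ty": 0, "tz": 0.08, "spin": 0, "grip": 35}, {"tx": 0, "ty": 0, "tz": 0.08, "spin": 0, "grip": 46}, {"tx": 0, "ty": 0, "tz": 0.05, "spin": 0, "grip": 50}, {"tx": 0, "ty": 0, "tz": 0, "spin": 0, "grip": 60}, {"tx": 0, "ty": 0, "tz": 0, "spin": 0, "grip": 68}])

```text
time: 12.28
tool_pos: [655.0, 127.4, 11.1]
ee_rot: [[0.008, -1.0, 0.006], [-1.0, -0.008, 0.006], [-0.006, -0.006, -1.0]]
wrist_force: [-0.8, -0.6, 0.0]
opening: 0.68
```

Emit:
carry_out(steps=[{"tx": 0, "ty": 0, "tz": 0, "spin": 0, "grip": 68}, {"tx": 0, "ty": 0, "tz": -1.5, "spin": 0, "grip": 68}, {"tx": 0, "ty": 0, "tz": -4, "spin": 0, "grip": 68}, {"tx": 0, "ty": 0, "tz": -7, "spin": 0, "grip": 68}, {"tx": 0, "ty": 0, "tz": -10, "spin": 0, "grip": 68}])

```text
time: 12.7
tool_pos: [654.4, 126.6, 112.2]
ee_rot: [[0.008, -1.0, 0.006], [-1.0, -0.008, 0.005], [-0.005, -0.006, -1.0]]
wrist_force: [1.1, -0.0, -0.1]
opening: 0.679
```

Run:
```python
from h import *
p,d=snap('scene','s12')
W=cloud('scene',d); q=W.reshape(-1,3)
m=(abs(q[:,0]-452)<60)&(abs(q[:,1]-45)<60)&(q[:,2]>66)&(q[:,2]<76); print('rel top scene',np.median(q[m][:,2]),cv2.minAreaRect(q[m][:,:2].astype(np.float32)))
m=(abs(q[:,0]-653)<35)&(abs(q[:,1]-124)<65)&(q[:,2]>42)&(q[:,2]<50); print('thr placed scene',np.median(q[m][:,2]),cv2.minAreaRect(q[m][:,:2].astype(np.float32)))
p,d=snap('top','t12')
W=cloud('top',d); q=W.reshape(-1,3)
m=(abs(q[:,0]-452)<60)&(abs(q[:,1]-45)<60)&(q[:,2]>66)&(q[:,2]<76); print('rel top top',np.median(q[m][:,2]),cv2.minAreaRect(q[m][:,:2].astype(np.float32)))
plan(449,48,110,125.6)
```

```text
rel top scene 69.93730799896356 ((451.9825439453125, 44.043914794921875), (42.285892486572266, 64.80079650878906), 36.20708084106445)
thr placed scene 45.01373818009989 ((655.694580078125, 125.21339416503906), (45.50487518310547, 59.629756927490234), 0.5702041983604431)
rel top top 69.91578139822929 ((453.2066345214844, 39.657066345214844), (39.828460693359375, 93.27318572998047), 35.79189682006836)
t=12.8 pos [658.3 127.4 118.3] long 90.5 tilt 1.18 open 0.682 F [0.3 0.9 0.9]
tx 7.76 ty 21.01 tz 0.37 spin -35.1
```

View pics/s12.png

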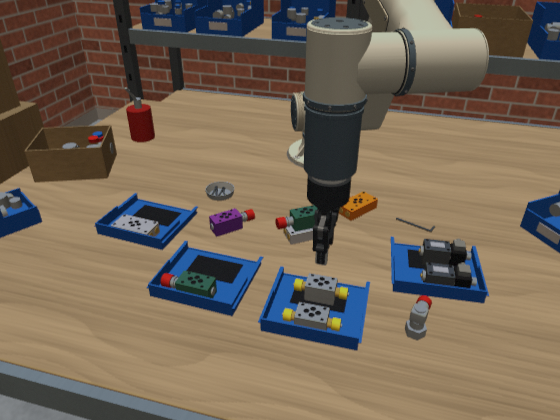

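View pics/t12.png

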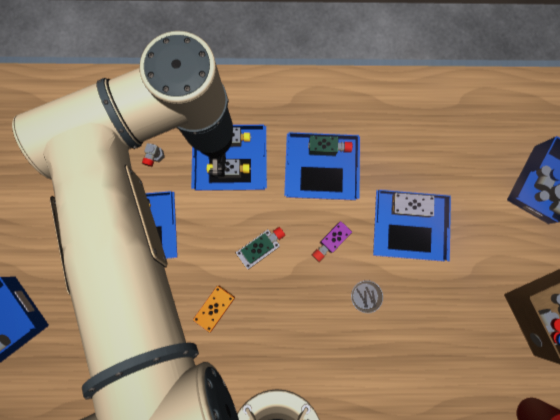

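Throttle stands on its pad at (320,288) in the scene picture; green relief is now the top of the stack at (303,215). Measuring the relief by its green colour.

Run:
```python
from h import *
for n in('top','scene'):
    p,d=snap(n); h=cv2.cvtColor(p,cv2.COLOR_BGR2HSV); q=cloud(n,d)
    m=(abs(q[...,0]-450)<60)&(abs(q[...,1]-45)<60)&(q[...,2]>67)&(q[...,2]<73)
    g=m&(p[...,1].astype(int)>p[...,2]+3)
    print(n,m.sum(),g.sum(),cv2.minAreaRect(q[g][:,:2].astype(np.float32)))
plan(449,48,110,125.6)
```

```text
top 467 440 ((447.06817626953125, 48.39103698730469), (40.121116638183594, 71.81278991699219), 35.67951965332031)
scene 252 244 ((451.1507873535156, 45.49208068847656), (40.027645111083984, 67.9259033203125), 34.85866928100586)
t=12.9 pos [655.3 127.2 112.7] long 90.5 tilt 0.69 open 0.681 F [ 0.2 -1.4 -1.2]
tx 7.75 ty 20.69 tz 0.01 spin -35.1
```

Emit:
carry_out(steps=[{"tx": 0.5, "ty": 1.5, "tz": 0, "spin": -4, "grip": 100}, {"tx": 1.7, "ty": 4.5, "tz": 0, "spin": -10, "grip": 100}, {"tx": 3, "ty": 8, "tz": 0, "spin": -17, "grip": 100}, {"tx": 4.3, "ty": 11.5, "tz": 0, "spin": -24, "grip": 100}, {"tx": 5.6, "ty": 15, "tz": 0, "spin": -31, "grip": 100}])

```text
time: 13.32
tool_pos: [503.5, 69.0, 109.4]
ee_rot: [[0.527, -0.85, 0.008], [-0.85, -0.527, 0.006], [-0.001, -0.01, -1.0]]
wrist_force: [-0.0, -0.4, 1.6]
opening: 0.998
```

```bash
python3 -c "
from h import *
plan(448.5,47.8,115,125.6)"
```

```text
t=13.3 pos [503.5  69.  109.4] long 121.8 tilt 0.58 open 0.998 F [-0.  -0.4  1.6]
tx -1.09 ty 5.79 tz -0.62 spin -3.8
```

Emit:
carry_out(steps=[{"tx": -0.5, "ty": 2.8, "tz": 0, "spin": -3.8, "grip": 100}, {"tx": -0.9, "ty": 4.6, "tz": 0, "spin": -3.8, "grip": 100}, {"tx": -1.1, "ty": 5.6, "tz": 0, "spin": -3.8, "grip": 100}, {"tx": -1.1, "ty": 5.8, "tz": 0, "spin": -3.8, "grip": 100}, {"tx": -1.1, "ty": 5.8, "tz": 0, "spin": -3.8, "grip": 100}])

```text
time: 13.73
tool_pos: [448.6, 47.9, 108.8]
ee_rot: [[0.582, -0.813, 0.008], [-0.813, -0.582, 0.006], [-0.001, -0.01, -1.0]]
wrist_force: [0.2, -0.2, 0.3]
opening: 1.005
```

```bash
python3 -c "
from h import *
plan(448.5,47.8,36,125.6)"
```

```text
t=13.7 pos [448.6  47.9 108.8] long 125.6 tilt 0.58 open 1.005 F [ 0.2 -0.2  0.3]
tx 0.00 ty 0.09 tz 7.28 spin -0.0
```

Emit:
carry_out(steps=[{"tx": 0, "ty": 0.1, "tz": 2, "spin": 0, "grip": 100}, {"tx": 0, "ty": 0.1, "tz": 4.5, "spin": 0, "grip": 100}, {"tx": 0, "ty": 0.1, "tz": 6.2, "spin": 0, "grip": 100}, {"tx": 0, "ty": 0.1, "tz": 7, "spin": 0, "grip": 100}, {"tx": 0, "ty": 0.1, "tz": 7.2, "spin": 0, "grip": 80}])

```text
time: 14.15
tool_pos: [448.4, 47.7, 35.1]
ee_rot: [[0.582, -0.813, 0.005], [-0.813, -0.582, 0.005], [-0.001, -0.007, -1.0]]
wrist_force: [-0.6, 0.3, 0.9]
opening: 0.884
```

Emit:
carry_out(steps=[{"tx": 0, "ty": 0, "tz": 0, "spin": 0, "grip": 65}, {"tx": 0, "ty": 0, "tz": 0, "spin": 0, "grip": 55}, {"tx": 0, "ty": 0, "tz": 0, "spin": 0, "grip": 49}, {"tx": 0, "ty": 0, "tz": 0, "spin": 0, "grip": 40}, {"tx": 0, "ty": 0, "tz": 0, "spin": 0, "grip": 30}])

```text
time: 14.57
tool_pos: [448.6, 47.5, 36.2]
ee_rot: [[0.582, -0.813, 0.006], [-0.813, -0.582, 0.005], [-0.0, -0.007, -1.0]]
wrist_force: [-1.5, -1.0, 5.4]
opening: 0.456
```

Emit:
carry_out(steps=[{"tx": 0, "ty": 0, "tz": 0, "spin": 0, "grip": 30}, {"tx": 0, "ty": 0, "tz": -0.5, "spin": 0, "grip": 30}, {"tx": 0, "ty": 0, "tz": -2, "spin": 0, "grip": 30}, {"tx": 0, "ty": 0, "tz": -4, "spin": 0, "grip": 30}, {"tx": 0, "ty": 0, "tz": -5, "spin": 0, "grip": 30}])

```text
time: 14.98
tool_pos: [448.8, 47.5, 87.8]
ee_rot: [[0.582, -0.813, 0.007], [-0.813, -0.582, 0.005], [-0.0, -0.009, -1.0]]
wrist_force: [1.1, -0.5, -5.2]
opening: 0.452
```

Run:
```python
from h import *
p,d=snap('scene'); cv2.imwrite('pics/s13.png',cv2.resize(p[120:250,240:370],None,fx=4.5,fy=4.5))
s=sensors.read_state(); W=cloud('scene',d)
e=np.array([np.cos(np.radians(125.6)),np.sin(np.radians(125.6))]);f=np.array([e[1],-e[0]])
r=W.reshape(-1,3)-s['tool_pos'];S=r[:,:2]@e;T=r[:,:2]@f
m=(abs(T-21)<4)&(abs(S)<48)
print(np.histogram2d(S[m],r[m][:,2],bins=[np.arange(-48,49,3),np.arange(-10,45,5)])[0].astype(int))
plan(631,-116,110,87.5)
```

```text
[[0 0 0 0 0 0 0 0 0 0]
 [0 0 0 0 0 0 0 0 0 0]
 [0 0 0 0 0 0 0 0 0 0]
 [0 1 1 1 1 0 1 1 0 0]
 [1 2 2 2 1 2 2 2 3 0]
 [0 3 1 3 3 2 1 1 2 0]
 [0 4 0 3 3 3 2 2 2 0]
 [1 1 3 2 2 1 3 1 2 0]
 [0 3 2 2 2 2 1 1 2 0]
 [1 1 2 3 1 2 2 3 2 0]
 [1 3 2 4 1 2 3 3 2 0]
 [0 2 2 2 2 1 1 2 2 0]
 [1 1 2 3 1 2 5 2 4 1]
 [0 2 1 1 1 1 1 0 0 0]
 [1 0 1 0 0 0 0 0 0 0]
 [0 0 0 0 0 0 0 0 0 0]
 [1 0 1 0 0 0 0 0 0 0]
 [1 0 1 0 0 0 0 0 0 0]
 [2 0 0 0 0 0 0 0 0 0]
 [0 0 0 0 0 0 0 1 0 0]
 [1 2 1 0 2 1 0 0 0 0]
 [0 2 2 3 2 1 3 0 0 0]
 [1 2 0 1 1 2 1 2 0 0]
 [1 1 2 1 2 2 3 0 0 0]
 [0 2 2 2 0 2 2 1 0 0]
 [0 1 2 3 2 2 1 2 2 0]
 [1 1 2 1 3 2 1 2 2 0]
 [1 0 0 0 0 1 3 2 0 0]
 [0 0 0 0 0 0 0 0 0 0]
 [0 0 0 0 0 0 0 0 0 0]
 [0 0 0 0 0 0 0 0 0 0]
 [0 0 0 0 0 0 0 0 0 0]]
t=15.0 pos [449.9  47.8  89.3] long 125.6 tilt 0.69 open 0.457 F [ 0.  -0.7 -3.5]
tx 23.87 ty -5.21 tz -1.99 spin 38.1
```

View pics/s13.png

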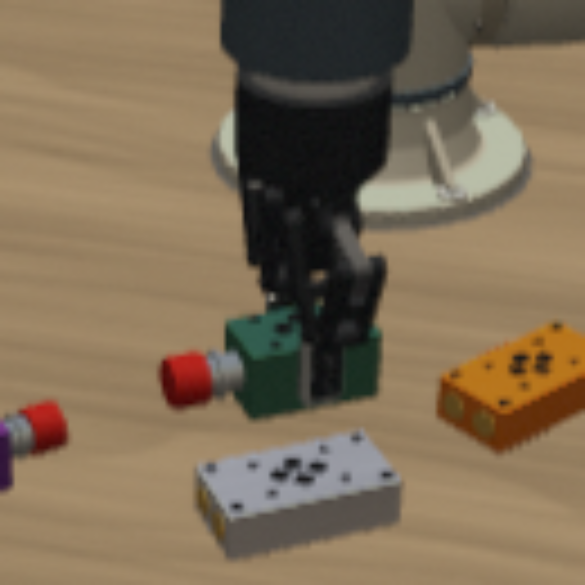

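Emit:
carry_out(steps=[{"tx": 1.5, "ty": -0.3, "tz": -0.8, "spin": 3, "grip": 30}, {"tx": 4.5, "ty": -1, "tz": -1.5, "spin": 9, "grip": 30}, {"tx": 8, "ty": -1.8, "tz": -2, "spin": 15, "grip": 30}, {"tx": 11.5, "ty": -2.6, "tz": -2, "spin": 21, "grip": 30}, {"tx": 15, "ty": -3.4, "tz": -2, "spin": 27, "grip": 30}])

```text
time: 15.45
tool_pos: [565.3, -55.3, 109.2]
ee_rot: [[0.145, -0.989, 0.01], [-0.989, -0.145, 0.007], [-0.006, -0.011, -1.0]]
wrist_force: [1.2, 1.9, -6.6]
opening: 0.458
```

```bash
python3 -c "
from h import *
plan(631,-114,105,87.5)"
```

```text
t=15.4 pos [565.3 -55.3 109.2] long 98.3 tilt 0.68 open 0.458 F [ 1.2  1.9 -6.6]
tx 6.77 ty -5.64 tz 0.45 spin 10.8
```

Emit:
carry_out(steps=[{"tx": 2.8, "ty": -2.3, "tz": 0.2, "spin": 5, "grip": 30}, {"tx": 5, "ty": -4.2, "tz": 0.4, "spin": 9, "grip": 30}, {"tx": 6.4, "ty": -5.3, "tz": 0.4, "spin": 10.8, "grip": 30}, {"tx": 6.8, "ty": -5.6, "tz": 0.4, "spin": 10.8, "grip": 30}, {"tx": 6.8, "ty": -5.6, "tz": 0.4, "spin": 10.8, "grip": 30}])

```text
time: 15.87
tool_pos: [630.5, -115.3, 103.3]
ee_rot: [[-0.044, -0.999, 0.007], [-0.999, 0.044, 0.008], [-0.008, -0.006, -1.0]]
wrist_force: [-0.2, 0.6, -6.3]
opening: 0.454
```

```bash
python3 -c "
from h import *
plan(631,-114,32,87.5)"
```

```text
t=15.9 pos [ 630.5 -115.3  103.3] long 87.5 tilt 0.58 open 0.454 F [-0.2  0.6 -6.3]
tx -0.07 ty -0.00 tz 7.13 spin -0.0
```

Emit:
carry_out(steps=[{"tx": 0, "ty": 0, "tz": 2, "spin": 0, "grip": 30}, {"tx": -0.1, "ty": 0, "tz": 4.2, "spin": 0, "grip": 30}, {"tx": -0.1, "ty": 0, "tz": 6, "spin": 0, "grip": 30}, {"tx": -0.1, "ty": 0, "tz": 6.8, "spin": 0, "grip": 30}, {"tx": -0.1, "ty": 0, "tz": 7, "spin": 0, "grip": 30}])

```text
time: 16.28
tool_pos: [628.8, -112.8, 31.1]
ee_rot: [[-0.044, -0.999, 0.002], [-0.999, 0.044, 0.008], [-0.008, -0.002, -1.0]]
wrist_force: [-0.9, -0.2, -6.2]
opening: 0.46
```

Run:
```python
from h import *
p,d=snap('top'); cv2.imwrite('pics/t14.png',cv2.resize(p[115:215,275:375],None,fx=5,fy=5))
p,d=snap('scene'); cv2.imwrite('pics/s14.png',cv2.resize(p[200:320,145:265],None,fx=4.5,fy=4.5))
plan(631,-114,12,87.5)
```

```text
t=16.4 pos [ 630.9 -113.3   33.7] long 87.5 tilt 0.57 open 0.460 F [-0.1  0.4 -4.7]
tx 0.08 ty 0.00 tz 2.17 spin 0.0
```

View pics/t14.png

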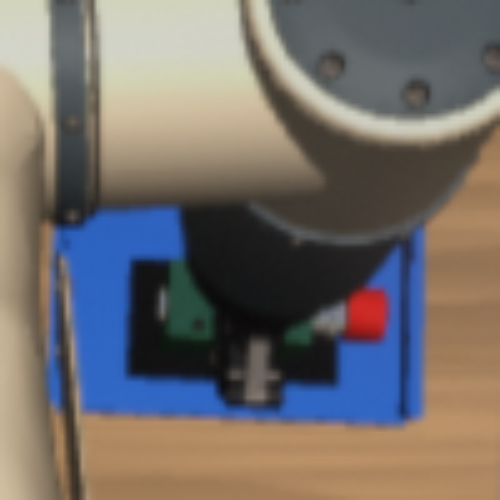

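View pics/s14.png

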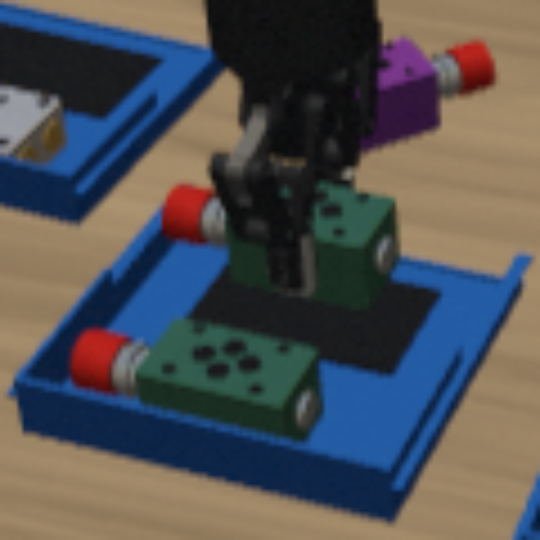

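Relief hangs over its pad, block at columns 168–312 and pad at 130–337 in the top zoom; after parallax it is centred. Lowering.

Emit:
carry_out(steps=[{"tx": 0, "ty": 0, "tz": 0.6, "spin": 0, "grip": 30}, {"tx": 0, "ty": 0, "tz": 1.2, "spin": 0, "grip": 30}, {"tx": 0, "ty": 0, "tz": 1.7, "spin": 0, "grip": 30}, {"tx": 0, "ty": 0, "tz": 2, "spin": 0, "grip": 30}, {"tx": 0, "ty": 0, "tz": 2.1, "spin": 0, "grip": 30}])

```text
time: 16.8
tool_pos: [630.5, -113.1, 11.8]
ee_rot: [[-0.044, -0.999, 0.005], [-0.999, 0.044, 0.007], [-0.008, -0.005, -1.0]]
wrist_force: [-0.5, -0.7, -6.7]
opening: 0.456
```

Emit:
carry_out(steps=[{"tx": 0, "ty": 0, "tz": 0.05, "spin": 0, "grip": 30}, {"tx": 0, "ty": 0, "tz": 0.1, "spin": 0, "grip": 30}, {"tx": 0, "ty": 0, "tz": 0.1, "spin": 0, "grip": 30}])

```text
time: 17.05
tool_pos: [630.6, -113.2, 11.4]
ee_rot: [[-0.043, -0.999, 0.006], [-0.999, 0.044, 0.007], [-0.007, -0.005, -1.0]]
wrist_force: [-1.2, 0.8, -2.4]
opening: 0.456
```

Emit:
carry_out(steps=[{"tx": 0, "ty": 0, "tz": 0.08, "spin": 0, "grip": 35}, {"tx": 0, "ty": 0, "tz": 0.08, "spin": 0, "grip": 46}, {"tx": 0, "ty": 0, "tz": 0.05, "spin": 0, "grip": 50}, {"tx": 0, "ty": 0, "tz": 0, "spin": 0, "grip": 60}, {"tx": 0, "ty": 0, "tz": 0, "spin": 0, "grip": 68}])

```text
time: 17.47
tool_pos: [631.8, -113.4, 12.3]
ee_rot: [[-0.043, -0.999, 0.008], [-0.999, 0.043, 0.007], [-0.007, -0.008, -1.0]]
wrist_force: [0.4, -0.5, 0.5]
opening: 0.683
```

Emit:
carry_out(steps=[{"tx": 0, "ty": 0, "tz": 0, "spin": 0, "grip": 68}, {"tx": 0, "ty": 0, "tz": -1.5, "spin": 0, "grip": 68}, {"tx": 0, "ty": 0, "tz": -4, "spin": 0, "grip": 68}, {"tx": 0, "ty": 0, "tz": -6.5, "spin": 0, "grip": 68}, {"tx": 0, "ty": 0, "tz": -8, "spin": 0, "grip": 68}])

```text
time: 17.88
tool_pos: [632.6, -114.4, 95.7]
ee_rot: [[-0.043, -0.999, 0.013], [-0.999, 0.043, 0.006], [-0.006, -0.013, -1.0]]
wrist_force: [0.4, -0.4, 1.3]
opening: 0.679
```

Run:
```python
from h import *
for n in('top','scene'):
    p,d=snap(n,n[0]+'15'); q=cloud(n,d)
    m=(abs(q[...,0]-450)<70)&(abs(q[...,1]-48)<70)&(q[...,2]>25)&(q[...,2]<35)
    print(n,'sub',m.sum(),np.median(q[m][:,2]),cv2.minAreaRect(q[m][:,:2].astype(np.float32)))
    m=(abs(q[...,0]-631)<35)&(abs(q[...,1]+116)<60)&(q[...,2]>42)&(q[...,2]<49)&(p[...,1].astype(int)>p[...,2]+3)
    print(n,'rel',m.sum(),cv2.minAreaRect(q[m][:,:2].astype(np.float32)))
plan(447.5,48,90,125.6)
```

```text
top sub 0 nan ((0.0, 0.0), (0.0, 0.0), 0.0)
top rel 197 ((629.6148071289062, -111.39750671386719), (68.25275421142578, 39.55057907104492), 89.30674743652344)
scene sub 566 29.80871782385682 ((449.479248046875, 47.76025390625), (56.55177307128906, 100.52239990234375), 35.879695892333984)
scene rel 393 ((631.6875, -113.5025863647461), (72.69368743896484, 42.79090881347656), 87.5435791015625)
t=18.0 pos [ 633.7 -114.4   96.6] long 87.6 tilt 1.00 open 0.681 F [ 1.1  0.2 -0.4]
tx -15.43 ty 19.30 tz 0.45 spin -38.0
  return _methods._mean(a, axis=axis, dtype=dtype,
  ret = ret.dtype.type(ret / rcount)
```

View pics/s15.png

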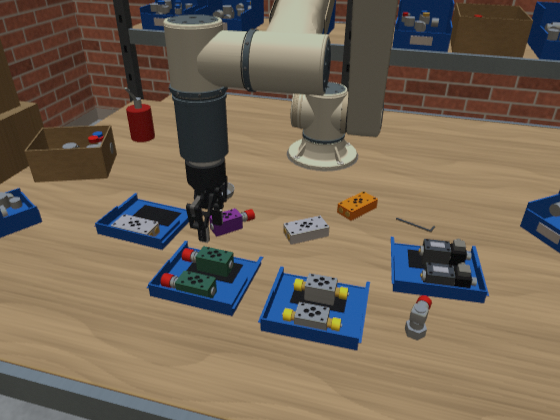

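View pics/t15.png

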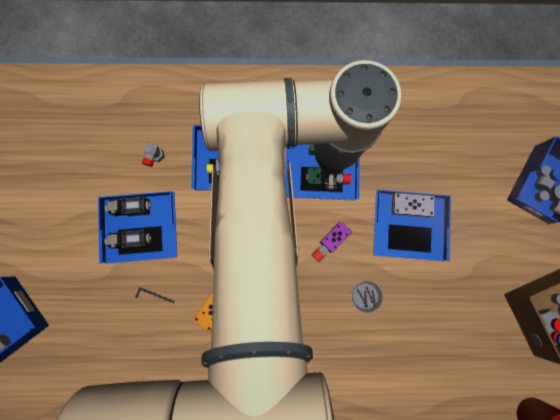

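Relief stands on its pad; only the subplate remains at (306,229) in the scene picture. In the top view the valve sits in its tray at (128,239).

Emit:
carry_out(steps=[{"tx": -1.1, "ty": 1.4, "tz": 0, "spin": -3, "grip": 80}, {"tx": -3.5, "ty": 4.3, "tz": 0, "spin": -9, "grip": 100}, {"tx": -5.8, "ty": 7.2, "tz": 0, "spin": -16, "grip": 100}, {"tx": -8, "ty": 10, "tz": 0, "spin": -23, "grip": 100}, {"tx": -10.3, "ty": 12.9, "tz": 0, "spin": -30, "grip": 100}])

```text
time: 18.4
tool_pos: [507.9, -5.4, 94.6]
ee_rot: [[0.467, -0.884, 0.016], [-0.884, -0.467, 0.006], [0.002, -0.017, -1.0]]
wrist_force: [0.4, 1.8, 1.3]
opening: 0.999
```

```bash
python3 -c "
from h import *
plan(447.7,48.3,85,126)"
```

```text
t=18.4 pos [507.9  -5.4  94.6] long 117.9 tilt 0.99 open 0.999 F [0.4 1.8 1.3]
tx -7.56 ty 2.83 tz 0.90 spin -8.1
```

Emit:
carry_out(steps=[{"tx": -3, "ty": 1.1, "tz": 0.3, "spin": -4, "grip": 100}, {"tx": -5.5, "ty": 2.1, "tz": 0.6, "spin": -8, "grip": 100}, {"tx": -7.2, "ty": 2.7, "tz": 0.9, "spin": -8.1, "grip": 100}, {"tx": -7.6, "ty": 2.8, "tz": 0.9, "spin": -8.1, "grip": 100}, {"tx": -7.6, "ty": 2.8, "tz": 0.9, "spin": -8.1, "grip": 100}])

```text
time: 18.82
tool_pos: [447.2, 49.4, 85.0]
ee_rot: [[0.589, -0.808, 0.016], [-0.808, -0.589, 0.006], [0.005, -0.017, -1.0]]
wrist_force: [0.3, 0.7, -0.0]
opening: 0.995
```

Emit:
carry_out(steps=[{"tx": 0, "ty": 0, "tz": 0, "spin": 0, "grip": 100}])

```text
time: 18.9
tool_pos: [447.9, 49.3, 85.2]
ee_rot: [[0.589, -0.808, 0.017], [-0.808, -0.589, 0.006], [0.005, -0.017, -1.0]]
wrist_force: [0.5, 0.8, -0.9]
opening: 0.999
```

```bash
python3 -c "
from h import *
plan(447.7,48.3,6,126)
p,d=snap('top'); q=cloud('top',d)
m=(abs(q[...,0]-472)<45)&(q[...,1]>300)&(q[...,1]<380)&(q[...,2]>46)&(q[...,2]<56)
print(m.sum());cv2.imwrite('pics/t16.png',p)"
```

```text
t=18.9 pos [447.9  49.3  85.2] long 126.1 tilt 1.05 open 0.999 F [ 0.5  0.8 -0.9]
tx 0.03 ty 0.22 tz 7.92 spin 0.1
395
```

Emit:
carry_out(steps=[{"tx": 0, "ty": 0.1, "tz": 2, "spin": 0, "grip": 100}, {"tx": 0, "ty": 0.2, "tz": 4.2, "spin": 0, "grip": 100}, {"tx": 0, "ty": 0.2, "tz": 6, "spin": 0, "grip": 95}, {"tx": 0, "ty": 0.2, "tz": 7.2, "spin": 0, "grip": 85}, {"tx": 0, "ty": 0.2, "tz": 7.6, "spin": 0, "grip": 80}])

```text
time: 19.37
tool_pos: [447.2, 47.3, 7.1]
ee_rot: [[0.587, -0.809, 0.014], [-0.81, -0.587, 0.004], [0.005, -0.014, -1.0]]
wrist_force: [1.3, -1.0, -0.4]
opening: 0.801
```

Emit:
carry_out(steps=[{"tx": 0, "ty": 0, "tz": 0, "spin": 0, "grip": 74}, {"tx": 0, "ty": 0, "tz": 0, "spin": 0, "grip": 68}, {"tx": 0, "ty": 0, "tz": 0, "spin": 0, "grip": 62}, {"tx": 0, "ty": 0, "tz": 0, "spin": 0, "grip": 56}, {"tx": 0, "ty": 0, "tz": 0, "spin": 0, "grip": 45}])

```text
time: 19.78
tool_pos: [448.3, 47.5, 8.5]
ee_rot: [[0.587, -0.809, 0.017], [-0.809, -0.587, 0.005], [0.006, -0.016, -1.0]]
wrist_force: [-0.9, -1.1, 6.5]
opening: 0.591
```

Run:
```python
from h import *
plan(447.7,48.3,6,126)
p,d=snap('scene'); cv2.imwrite('pics/s17.png',cv2.resize(p[150:260,240:370],None,fx=4.5,fy=4.5))
```

```text
t=19.8 pos [448.3  47.5   8.5] long 126.0 tilt 0.99 open 0.591 F [-0.9 -1.1  6.5]
tx -0.10 ty 0.01 tz 0.25 spin -0.0
```

View pics/s17.png

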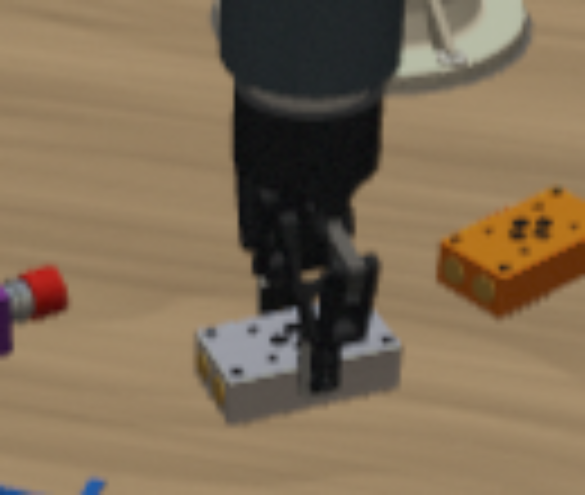

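Emit:
carry_out(steps=[{"tx": 0, "ty": 0, "tz": 0, "spin": 0, "grip": 45}, {"tx": 0, "ty": 0, "tz": -0.5, "spin": 0, "grip": 45}, {"tx": 0, "ty": 0, "tz": -2.5, "spin": 0, "grip": 45}, {"tx": 0, "ty": 0, "tz": -5.5, "spin": 0, "grip": 45}, {"tx": 0, "ty": 0, "tz": -8, "spin": 0, "grip": 45}])

```text
time: 20.25
tool_pos: [446.3, 46.9, 89.6]
ee_rot: [[0.587, -0.809, 0.015], [-0.809, -0.587, 0.005], [0.005, -0.015, -1.0]]
wrist_force: [2.0, 0.2, -2.8]
opening: 0.591
```

Run:
```python
from h import *
p,d=snap('scene'); cv2.imwrite('pics/s18.png',cv2.resize(p[120:250,240:370],None,fx=4.5,fy=4.5))
plan(476.7,-338,110,85.3)
```

```text
t=20.3 pos [449.7  47.7  94.8] long 126.1 tilt 1.45 open 0.591 F [ 2.8 -0.5  2.6]
tx 32.78 ty 20.48 tz -1.71 spin 40.8
```

View pics/s18.png

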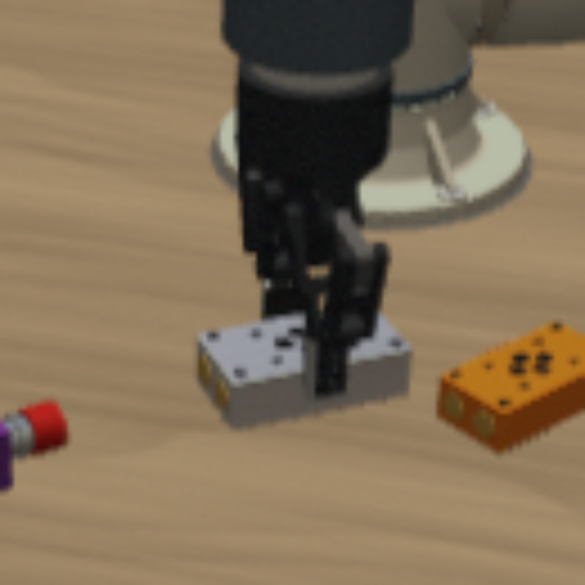

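Run:
```python
from h import *
for i in range(6):
    snap('top'); s=sensors.read_state(); print(np.degrees(np.arccos(-s['ee_rot'][2,2])).round(2), s['tool_pos'].round(1))
plan(476.7,-338,110,85.3)
```

```text
1.48 [449.7  48.1  92.7]
1.25 [448.1  47.8  90.3]
1.03 [446.7  47.3  88.6]
0.9 [446.   47.   87.7]
0.83 [445.7  46.8  87.2]
0.82 [445.8  46.8  87.1]
t=20.6 pos [445.8  46.8  87.1] long 126.0 tilt 0.82 open 0.589 F [ 0.1  0.7 -3.5]
tx 32.97 ty 20.06 tz -2.41 spin 40.7
```

```bash
python3 -c "
from h import *
plan(476.7,-338,110,85.3)"
```

```text
t=20.6 pos [445.8  46.8  87.1] long 126.0 tilt 0.82 open 0.589 F [ 0.1  0.7 -3.5]
tx 32.97 ty 20.06 tz -2.41 spin 40.7
```

Emit:
carry_out(steps=[{"tx": 1.2, "ty": 0.7, "tz": -0.8, "spin": 2, "grip": 45}, {"tx": 3.8, "ty": 2.3, "tz": -1.6, "spin": 6, "grip": 45}, {"tx": 6.8, "ty": 4.1, "tz": -2.2, "spin": 10, "grip": 45}, {"tx": 9.8, "ty": 5.9, "tz": -2.4, "spin": 14, "grip": 45}, {"tx": 12.8, "ty": 7.7, "tz": -2.4, "spin": 18, "grip": 45}])

```text
time: 21.02
tool_pos: [457.9, -103.5, 110.2]
ee_rot: [[0.306, -0.952, 0.013], [-0.952, -0.306, 0.004], [-0.0, -0.013, -1.0]]
wrist_force: [0.8, 1.4, -3.6]
opening: 0.587
```

```bash
python3 -c "
from h import *
plan(476.7,-338,110,85.3)"
```

```text
t=21.0 pos [ 457.9 -103.5  110.2] long 107.8 tilt 0.76 open 0.587 F [ 0.8  1.4 -3.6]
tx 22.90 ty 5.39 tz -0.05 spin 22.5
```

Emit:
carry_out(steps=[{"tx": 3.4, "ty": 0.8, "tz": 0, "spin": 4, "grip": 45}, {"tx": 6.8, "ty": 1.6, "tz": 0, "spin": 8, "grip": 45}, {"tx": 10.2, "ty": 2.4, "tz": 0, "spin": 12, "grip": 45}, {"tx": 13.6, "ty": 3.2, "tz": 0, "spin": 16, "grip": 45}, {"tx": 17, "ty": 4, "tz": 0, "spin": 20, "grip": 45}])

```text
time: 21.43
tool_pos: [470.9, -279.1, 108.0]
ee_rot: [[-0.042, -0.999, 0.01], [-0.999, 0.042, 0.005], [-0.006, -0.01, -1.0]]
wrist_force: [1.3, 0.8, -3.0]
opening: 0.587
```

```bash
python3 -c "
from h import *
plan(476.7,-338,110,85.3)"
```

```text
t=21.4 pos [ 470.9 -279.1  108. ] long 87.6 tilt 0.64 open 0.587 F [ 1.3  0.8 -3. ]
tx 5.86 ty -0.83 tz -0.22 spin 2.3
```

Emit:
carry_out(steps=[{"tx": 2.8, "ty": -0.4, "tz": 0, "spin": 2.3, "grip": 45}, {"tx": 4.6, "ty": -0.7, "tz": 0, "spin": 2.3, "grip": 45}, {"tx": 5.6, "ty": -0.8, "tz": 0, "spin": 2.3, "grip": 45}, {"tx": 5.9, "ty": -0.8, "tz": 0, "spin": 2.3, "grip": 45}, {"tx": 5.9, "ty": -0.8, "tz": 0, "spin": 2.3, "grip": 45}])

```text
time: 21.85
tool_pos: [475.8, -338.2, 106.6]
ee_rot: [[-0.083, -0.997, 0.008], [-0.997, 0.083, 0.006], [-0.007, -0.007, -1.0]]
wrist_force: [0.7, 0.6, -4.3]
opening: 0.591
```

```bash
python3 -c "
from h import *
snap('top');snap('top')
plan(476.7,-338,35,85.3)"
```

```text
t=21.9 pos [ 476.2 -337.3  107.3] long 85.4 tilt 0.62 open 0.590 F [ 0.3 -0.5 -3.2]
tx 0.12 ty 0.01 tz 7.23 spin 0.1
```

Emit:
carry_out(steps=[{"tx": 0.1, "ty": 0, "tz": 2, "spin": 0, "grip": 45}, {"tx": 0.1, "ty": 0, "tz": 4.2, "spin": 0, "grip": 45}, {"tx": 0.1, "ty": 0, "tz": 6, "spin": 0, "grip": 45}, {"tx": 0.1, "ty": 0, "tz": 6.9, "spin": 0, "grip": 45}, {"tx": 0.1, "ty": 0, "tz": 7.1, "spin": 0, "grip": 45}])

```text
time: 22.37
tool_pos: [475.7, -336.2, 34.7]
ee_rot: [[-0.08, -0.997, 0.006], [-0.997, 0.08, 0.008], [-0.008, -0.005, -1.0]]
wrist_force: [0.2, 0.3, -3.4]
opening: 0.588
```

Run:
```python
from h import *
p,d=snap('top'); cv2.imwrite('pics/t19.png',cv2.resize(p[175:275,360:460],None,fx=5,fy=5))
p,d=snap('scene'); cv2.imwrite('pics/s19.png',cv2.resize(p[150:270,90:210],None,fx=4.5,fy=4.5))
snap('top');plan(476.7,-338,14.5,85.3)
```

```text
t=22.5 pos [ 477.6 -337.9   37.5] long 85.4 tilt 0.67 open 0.590 F [-0.2 -0.3 -2.3]
tx 0.04 ty 0.11 tz 2.30 spin 0.1
```

View pics/t19.png

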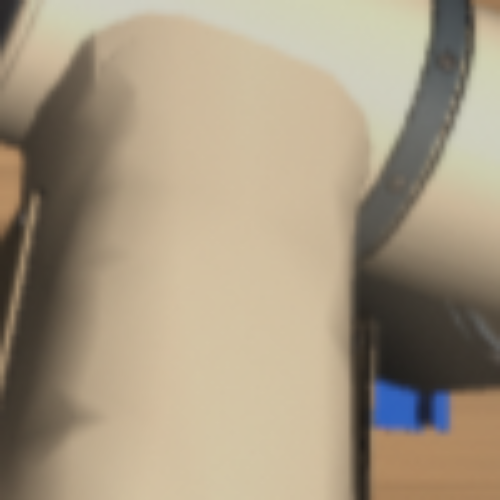

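View pics/s19.png

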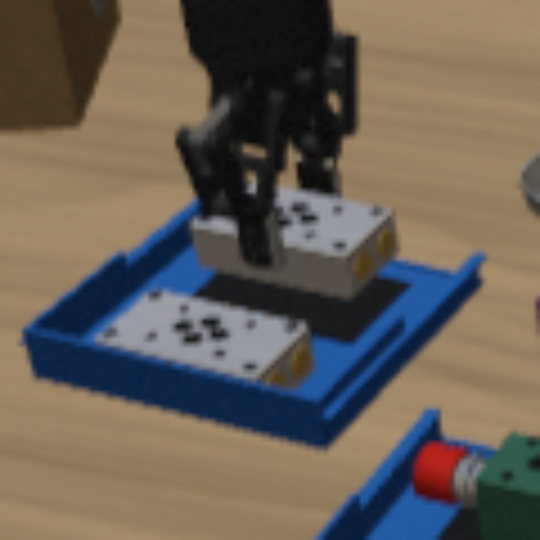

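The subplate hangs over its pad, parallel to the specimen; the arm hides it in the top view. Quick numeric check from the scene camera, then lower.

Run:
```python
from h import *
p,d=snap('scene');q=cloud('scene',d); z=sensors.read_state()['tool_pos'][2]-8.5+30
m=(abs(q[...,0]-477)<45)&(abs(q[...,1]+340)<75)&(abs(q[...,2]-z)<4)&(p.min(2)>90)
print(z,m.sum(),cv2.minAreaRect(q[m][:,:2].astype(np.float32)))
plan(476.7,-338,14.5,85.3)
```

```text
59.3190301142238 262 ((475.8267822265625, -335.078369140625), (96.50485229492188, 59.814064025878906), 84.1914291381836)
t=22.6 pos [ 477.8 -338.1   37.8] long 85.4 tilt 0.69 open 0.588 F [ 0.8 -0.6 -4.6]
tx 0.02 ty 0.13 tz 2.33 spin 0.1
```

Emit:
carry_out(steps=[{"tx": 0.2, "ty": 0.1, "tz": 0.6, "spin": 0, "grip": 45}, {"tx": 0.4, "ty": 0.1, "tz": 1.2, "spin": 0, "grip": 45}, {"tx": 0.4, "ty": 0.1, "tz": 1.8, "spin": 0, "grip": 45}, {"tx": 0.4, "ty": 0.1, "tz": 2.1, "spin": 0, "grip": 45}, {"tx": 0.4, "ty": 0.1, "tz": 2.2, "spin": 0, "grip": 45}])

```text
time: 22.98
tool_pos: [476.0, -341.6, 14.7]
ee_rot: [[-0.081, -0.997, 0.009], [-0.997, 0.081, 0.006], [-0.006, -0.009, -1.0]]
wrist_force: [-0.3, 0.3, -3.6]
opening: 0.586
```

Run:
```python
from h import *
p,d=snap('scene','s20');snap('scene')
cv2.imwrite('pics/s20.png',cv2.resize(p[150:270,90:210],None,fx=4.5,fy=4.5))
plan(476.7,-342,13.5,85.3)
```

```text
t=23.1 pos [ 476.4 -341.8   15.4] long 85.4 tilt 0.66 open 0.590 F [ 0.1  0.2 -2.9]
tx 0.02 ty -0.02 tz 0.19 spin 0.1
```

View pics/s20.png

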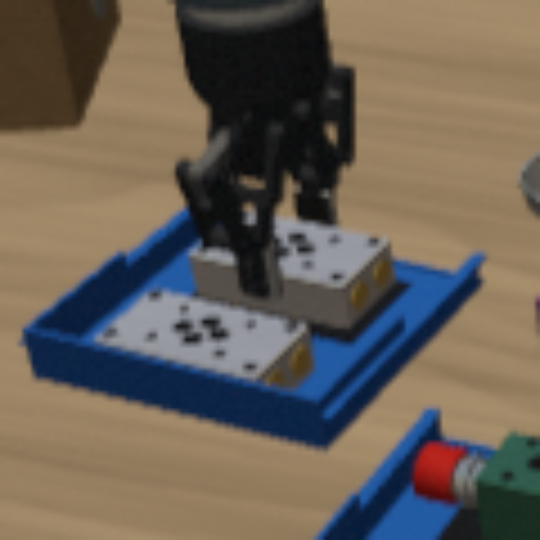

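The subplate is just above the pad and parallel to its neighbour. Lowering the last millimetres.

Emit:
carry_out(steps=[{"tx": 0, "ty": 0, "tz": 0.08, "spin": 0, "grip": 45}, {"tx": 0, "ty": 0, "tz": 0.16, "spin": 0, "grip": 45}, {"tx": 0, "ty": 0, "tz": 0.22, "spin": 0, "grip": 45}, {"tx": 0, "ty": 0, "tz": 0.25, "spin": 0, "grip": 45}])

```text
time: 23.42
tool_pos: [476.7, -341.8, 13.7]
ee_rot: [[-0.08, -0.997, 0.011], [-0.997, 0.08, 0.005], [-0.006, -0.011, -1.0]]
wrist_force: [-2.8, 3.7, 5.3]
opening: 0.585
```

Touchdown. Releasing and backing off upward.

Emit:
carry_out(steps=[{"tx": 0, "ty": 0, "tz": 0, "spin": 0, "grip": 59}, {"tx": 0, "ty": 0, "tz": 0, "spin": 0, "grip": 63}, {"tx": 0, "ty": 0, "tz": 0, "spin": 0, "grip": 70}, {"tx": 0, "ty": 0, "tz": 0, "spin": 0, "grip": 76}, {"tx": 0, "ty": 0, "tz": 0, "spin": 0, "grip": 76}])

```text
time: 23.83
tool_pos: [477.0, -342.0, 13.9]
ee_rot: [[-0.08, -0.997, 0.011], [-0.997, 0.08, 0.004], [-0.005, -0.011, -1.0]]
wrist_force: [0.6, 0.9, 0.8]
opening: 0.758
```

Emit:
carry_out(steps=[{"tx": 0, "ty": 0, "tz": -1, "spin": 0, "grip": 76}, {"tx": 0, "ty": 0, "tz": -3.5, "spin": 0, "grip": 76}, {"tx": 0, "ty": 0, "tz": -7, "spin": 0, "grip": 76}, {"tx": 0, "ty": 0, "tz": -11, "spin": 0, "grip": 76}, {"tx": 0, "ty": 0, "tz": -14, "spin": 0, "grip": 76}])

```text
time: 24.25
tool_pos: [475.8, -343.3, 158.1]
ee_rot: [[-0.08, -0.997, 0.014], [-0.997, 0.08, 0.002], [-0.003, -0.014, -1.0]]
wrist_force: [0.6, -0.2, 1.1]
opening: 0.757
```

Emit:
carry_out(steps=[{"tx": -4, "ty": 2, "tz": 0, "spin": 0, "grip": 76}, {"tx": -8, "ty": 4, "tz": 0, "spin": 0, "grip": 76}, {"tx": -12, "ty": 6, "tz": 0, "spin": 0, "grip": 76}, {"tx": -15, "ty": 7.5, "tz": 0, "spin": 0, "grip": 76}, {"tx": -16, "ty": 8, "tz": 0, "spin": 0, "grip": 76}])

```text
time: 24.67
tool_pos: [406.6, -174.2, 158.5]
ee_rot: [[-0.078, -0.997, 0.016], [-0.997, 0.078, 0.003], [-0.004, -0.015, -1.0]]
wrist_force: [0.6, -1.3, 0.2]
opening: 0.76
```

Run:
```python
from h import *
for i in range(4): snap('top')
B={'valve':(471.4,348.7,46,56),'throttle':(652.6,124.8,42,49),'relief':(630.2,-115.2,42,49),'subplate':(475.7,-338.3,31,39)}
for n in('top','scene'):
    p,d=snap(n,n[0]+'21'); q=cloud(n,d)
    for k,(x,y,a,b) in B.items():
        m=(abs(q[...,0]-x)<42)&(abs(q[...,1]-y)<(95 if k=='valve' else 60))&(q[...,2]>a)&(q[...,2]<b)
        if m.sum()>20: 
            r=cv2.minAreaRect(q[m][:,:2].astype(np.float32)); print(n,k,m.sum(),np.median(q[m][:,2]).round(1),np.round(r[0],1),np.round(r[1],1),round(r[2],1))
plan(400,-200,150,90)
```

```text
top valve 460 50.8 [470.5 366.3] [39.9 88.6] 4.5
top throttle 329 44.8 [651.6 126.1] [37.2 60.3] 0.4
top relief 413 44.7 [ 628.3 -112.4] [71.3 40.7] 87.2
top subplate 34 34.1 [ 500.6 -315.8] [48.5  4.4] 86.5
scene valve 415 50.6 [473.2 365.4] [45.3 88.9] 5.7
scene throttle 423 45.1 [655.3 125.1] [59.9 42.4] 88.2
scene relief 411 44.9 [ 631.8 -112.6] [74.  41.9] 87.4
scene subplate 476 34.8 [ 479.  -341.1] [102.7  56. ] 82.9
t=25.0 pos [ 409.3 -178.2  157.8] long 85.4 tilt 0.85 open 0.758 F [-0.1 -0.1  0.8]
tx 2.25 ty 0.77 tz 0.76 spin -4.6
```

View pics/s21.png

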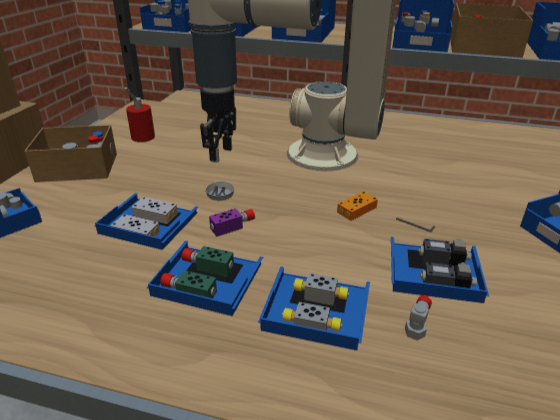

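View pics/t21.png

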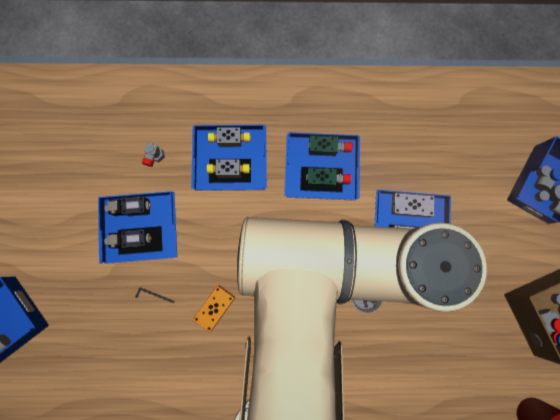

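All four are within about 4 mm of their pad centres, compared in the same camera. Handing in.

```bash
python3 -c "
from h import *
print(bot.finish_job()); print(sensors.read_state()['time'])"
```

```text
the job is handed in; nothing more can be done
None
the job is handed in; nothing more can be done
```

I stripped the stack from the top down and set the valve, throttle, relief and subplate, in that order, on the pads of their own trays. I lowered each part until the wrist force showed contact, then released it. The job was handed in at about 25 s; no verdict was reported.

**Final checks:** comparing each part with its pad in the same camera:

| Part | Distance from pad centre | Angle to pad |
|---|---|---|
| Valve | about 1–2 mm | about 0–1° |
| Throttle | about 1.5–2.5 mm | about 0–2.5° |
| Relief | about 3.5–4 mm | under 1° |
| Subplate | about 2 mm | about 2.5° |

- **Heights and surroundings:** the measured top heights fit parts standing upright on their pads, and in the pictures all four stand upright. The dish, elbow and the purple and orange look-alikes look undisturbed in the pictures; I did not measure them.
- **Weaker checks:** the arm hid the subplate from the top camera, so its position comes from the scene camera only. For the valve, that 1–2 mm uses only the top camera: its pad did not separate cleanly in the scene picture. The two cameras disagreed by 2–3 mm throughout, so I averaged them for the grasp and pad targets.

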